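# Clear the jig, clamp two chair slats and send them on

## Robot

A 6-joint arm with a two-finger parallel gripper is mounted at the origin on the work surface. World frame = base frame: x ahead of the robot, y to its left, z up, the work surface at z = 0. Lengths are in m, angles in rad, forces in N, time in s.
With the tool pointing down it reaches from about 0.425 to 0.95 m from the base axis. Payload 3.5 kg.
Tool frame: the origin (TCP) lies on the centre line of the jaws, within the pads' length; the fingertips stand 11 mm ahead of it and the grasp point (between the pads) lies 8 mm behind it; z points along the fingers, y is the line along which they close (so a half turn about z gives the same grasp; the last joint's range is limited). The gripper opens to 85 mm and grips with 20 to 120 N. Pads are 22 mm wide; open, the fingers measure 114 mm over their backs; the gripper's body (76 mm by 85 mm) begins 54 mm behind the grasp point. The pads swing forward as they close: fully open they stand 13 mm farther back than shut.
Start: joints at [-1.38, 0.286, 1.577, -0, 1.279, -0.15], TCP at [0.226, -0.636, 0.242] pointing down, gripper open.
Joint ranges: [-2.77, 2.77], [-0.9, 2.22], [0.21, 2.48], [-1.53, 4.67], [0.24, 2.81], [-2.84, 2.84]. Speed limits (rad/s): [2.79, 2.79, 3.14, 3.14, 3.14, 3.14].

## Interface

Orientations are given as a unit quaternion [x, y, z, w].
In Python, from plant import ctrl gives the robot as it stands.
- The arm moves only by the tool step_arm, never from a script. Its argument "motion" is a list of rows, each an object with "offset": the shift along the tool's x, y, z in m, a list of three; "twist": the turn about the tool's z in degrees. A call has 1 to 12 rows; each row is the pose to reach, as a shift and turn from the pose commanded when the call began, along the tool's axes at that moment; what a row does not reach only later rows make up. A row lasts 1/10 s, in which the tool goes at most 50 mm and 8.59 degrees, less where a joint would pass 70% of its speed; a pose out of reach is approached as far as the arm can. A call with a gripper value outside its range is refused whole. "gripper" is the finger opening in m, from 0 to 0.0854, set as the call begins (left out, the last holds). The fingers move at their own pace and stop on an object; "grip_force" is the grip in N (left out, the last holds). Time passes only in rows, so rows that repeat a pose let the fingers close. It gives the time, the measured TCP pose, the force, the opening and the grip force at its end, in the units of the state.
- ctrl.get_state(): the state, without advancing time (a new reading comes with each control period).
- ctrl.read_camera(name): name is "side" or "top" or "wrist"; returns the picture (420x560x3 uint8, blue, green, red); there is no depth.
- ctrl.calibration(name): a dict with "fx", "fy", "cx", "cy" (pixels), "cam_to_world" (4x4, takes a point from camera to world coordinates). Camera axes: x right, y up, looking along -z (the intrinsics and any distortion apply to the point x, -y, -z); pixel columns grow to the right and rows downward; lengths in m; the calibration is good to about 2 mm. The wrist camera is an equidistant fisheye: a pixel r from the principal point sees the ray r / f radians off the axis. A picture is of the moment at which its call begins: read the wrist's pose just before it. calibration takes no time and is no camera call; for the wrist camera it gives the pose at the moment of the call.
- ctrl.sign_off(): hands the job in; it is judged then, once.
The state is a dict: "time": time; "qpos": joint angles; "dq": joint speeds; "joint_efforts": joint torques, N m; "eef_pos": TCP position; "tcp_rot": TCP orientation; "contact_force": force on the tool from outside, world axes, zero at the start; "wrist_torque": the same for the moment, N m; "opening": opening from 0.0 (shut) to 1.0 (fully open); "finger_force": force on a finger pad.
Only numpy, scipy, OpenCV 4.12 (cv2) and the standard library are available. Lean on these libraries where they do the work, as an engineer would, in place of code of your own. Each camera call takes 0.05 s, during which the arm holds its last target. There are 200 camera calls.

## Task

First clear the black off-cuts off the jig into the scrap carton, then lay the two short white slats flat inside the green lanes of the jig, one in each, lengthwise, and let go of them. Push the valve lever right over to its green side (never to the red), hold it there for about three seconds so that the clamps come down over the slats, then let it spring back upright. Finally lay both slats flat in the blue tray, leaving the glue bottle, the carton of screws and the screwdriver where they are.

Things in the scene. Friction and masses are not known exactly. Their poses are not given: they have to be found in the camera images.
- jig: Clamping jig, fixed: plywood bed 240 (x) x 220 (y) x 15 mm, origin at the centre of its underside; its x axis points to the end with the two clamp posts. The off-cuts lie on this bed at the start
- clamp_post0 (a point): Top of one of two steel clamp posts (20 x 26 mm, 70 mm high) at x = +108, y = +55 mm of the jig; the other is at y = -55 mm. Each carries a blue arm, raised while the valve lever is centred (up to 130 mm above the table, reaching back to the jig's x = +75 mm), that swings down over a slat's end as the lever goes to green
- lane0 (a point): Centre of the first green lane painted on the jig bed (lane 160 mm along the jig's x, 61 mm wide), on the bed's top, 15 mm above the table; at x = -20, y = +55 mm of the jig
- lane1 (a point): Centre of the second green lane, likewise, at x = -20, y = -55 mm of the jig
- valve: Hand air valve, fixed: grey block 60 x 60 x 45 mm, origin at the centre of its underside. Its -y side is marked green (clamp), its +y side red (release)
- valve_lever (a joint): Angle of the valve's lever, a steel rod with a black ball on top, pivoted 45 mm above the table about the valve's x axis. 0 = upright (spring-centred), positive leans to the green side (the valve's -y), stops at +0.5 and -0.5 rad. Spring 1.6 Nm/rad (some 7 N at the ball for 0.45 rad); springs back upright by itself when let go
- valve_knob (a point): Centre of the black ball, 28 mm across, on the lever, 100 mm from the pivot, 145 mm above the table when centred; the rod below it is 10 mm thick
- scrap: Scrap carton, fixed, open brown cardboard box 130 x 130 x 100 mm, walls and floor 5 mm; origin at the centre of its underside
- tray: Finished tray, fixed, flat blue plastic, 190 (x) x 210 (y) mm outside, rim 15 mm high, walls and floor 5 mm; origin at the centre of its underside. Two slats lie in it side by side along its x, e.g. at y = +42 and -42 mm
- offcut0_center (a point): Black plastic off-cut 50 (x) x 34 (y) x 25 (z) mm, 45 g, lying on the jig bed at the start, may be absent; the point is its centre, axes along its edges
- offcut1_center (a point): Black plastic off-cut 50 (x) x 34 (y) x 25 (z) mm, 45 g, lying on the jig bed at the start, may be absent; the point is its centre, axes along its edges
- offcut2_center (a point): Black plastic off-cut 50 (x) x 34 (y) x 25 (z) mm, 45 g, lying on the jig bed at the start, may be absent; the point is its centre, axes along its edges
- offcut3_center (a point): Black plastic off-cut 50 (x) x 34 (y) x 25 (z) mm, 45 g, lying on the jig bed at the start, may be absent; the point is its centre, axes along its edges
- slat0_center (a point): White plastic slat blank 140 (x) x 45 (y) x 25 (z) mm, 150 g, with two grey drill marks on top, lying flat on the table at the start; the point is its centre, axes along its edges
- slat1_center (a point): White plastic slat blank 140 (x) x 45 (y) x 25 (z) mm, 150 g, with two grey drill marks on top, lying flat on the table at the start; the point is its centre, axes along its edges
- glue: Bystander: standing yellow glue bottle, 56 mm across, 160 mm high, beyond the jig; origin under its base
- screwbox: Bystander: cardboard carton of screws 60 x 90 x 35 mm, to the left of the scrap carton; origin under its centre
- driver: Bystander: screwdriver lying beyond the jig

How it is judged:
On the way, in this order (a step that is already met when the one before it is completed fails the run):
1. every off-cut lies released in the scrap carton (x of offcut0_center in the frame of scrap between -0.062 and 0.062 m and y of offcut0_center in the frame of scrap between -0.062 and 0.062 m and z of each of offcut0_center, offcut1_center, offcut2_center, offcut3_center in the frame of scrap below 0.1 m and contact force between the fingers and offcut0 below 0.1 N and x of offcut1_center in the frame of scrap between -0.062 and 0.062 m and y of offcut1_center in the frame of scrap between -0.062 and 0.062 m and contact force between the fingers and offcut1 below 0.1 N and x of offcut2_center in the frame of scrap between -0.062 and 0.062 m and y of offcut2_center in the frame of scrap between -0.062 and 0.062 m and contact force between the fingers and offcut2 below 0.1 N and x of offcut3_center in the frame of scrap between -0.062 and 0.062 m and y of offcut3_center in the frame of scrap between -0.062 and 0.062 m and contact force between the fingers and offcut3 below 0.1 N), for 0.2 s.
2. both slats lie flat in the green lanes, one in each, released (((horizontal distance between slat0_center and lane0 below 0.015 m and angle between the x axis of slat0_center and the x axis of jig, either way round below 0.15 rad and angle between the z axis of slat0_center and the z axis of jig, either way round below 0.06 rad and z of slat0_center in the frame of jig below 0.034 m) or (horizontal distance between slat0_center and lane1 below 0.015 m and angle between the x axis of slat0_center and the x axis of jig, either way round below 0.15 rad and angle between the z axis of slat0_center and the z axis of jig, either way round below 0.06 rad and z of slat0_center in the frame of jig below 0.034 m)) and ((horizontal distance between slat1_center and lane0 below 0.015 m and angle between the x axis of slat1_center and the x axis of jig, either way round below 0.15 rad and angle between the z axis of slat1_center and the z axis of jig, either way round below 0.06 rad and z of slat1_center in the frame of jig below 0.034 m) or (horizontal distance between slat1_center and lane1 below 0.015 m and angle between the x axis of slat1_center and the x axis of jig, either way round below 0.15 rad and angle between the z axis of slat1_center and the z axis of jig, either way round below 0.06 rad and z of slat1_center in the frame of jig below 0.034 m)) and contact force between the fingers and slat0 below 0.1 N and linear speed of each of slat0, slat1 below 0.02 m/s and contact force between the fingers and slat1 below 0.1 N and value of joint valve_lever between -0.08 and 0.08 rad), for 0.2 s.
3. with the slats in the lanes, the lever is held over to the green side (beyond 0.35 rad) for 2 s (((horizontal distance between slat0_center and lane0 below 0.015 m and angle between the x axis of slat0_center and the x axis of jig, either way round below 0.15 rad and angle between the z axis of slat0_center and the z axis of jig, either way round below 0.06 rad and z of slat0_center in the frame of jig below 0.034 m) or (horizontal distance between slat0_center and lane1 below 0.015 m and angle between the x axis of slat0_center and the x axis of jig, either way round below 0.15 rad and angle between the z axis of slat0_center and the z axis of jig, either way round below 0.06 rad and z of slat0_center in the frame of jig below 0.034 m)) and ((horizontal distance between slat1_center and lane0 below 0.015 m and angle between the x axis of slat1_center and the x axis of jig, either way round below 0.15 rad and angle between the z axis of slat1_center and the z axis of jig, either way round below 0.06 rad and z of slat1_center in the frame of jig below 0.034 m) or (horizontal distance between slat1_center and lane1 below 0.015 m and angle between the x axis of slat1_center and the x axis of jig, either way round below 0.15 rad and angle between the z axis of slat1_center and the z axis of jig, either way round below 0.06 rad and z of slat1_center in the frame of jig below 0.034 m)) and value of joint valve_lever above 0.35 rad), for 2 s.
4. the lever has sprung back upright (within 0.08 rad) (value of joint valve_lever between -0.08 and 0.08 rad), for 0.2 s.
At the end, for the whole second after the job is handed in: Both slats lie flat (within 0.06 rad) and at rest in the blue tray, all off-cuts lie in the scrap carton below its rim, the lever is upright within 0.08 rad (all of step 1 and all of step 4 and x of slat0_center in the frame of tray between -0.07 and 0.07 m and y of slat0_center in the frame of tray between -0.08 and 0.08 m and z of each of slat0_center, slat1_center in the frame of tray below 0.048 m and angle between the z axis of each of slat0_center, slat1_center and the z axis of tray, either way round below 0.06 rad and x of slat1_center in the frame of tray between -0.07 and 0.07 m and y of slat1_center in the frame of tray between -0.08 and 0.08 m and contact force between the fingers and slat0 below 0.1 N and linear speed of each of slat0, slat1 below 0.02 m/s and contact force between the fingers and slat1 below 0.1 N); the robot touches nothing.
It fails at once if the glue bottle is moved more than 30 mm (distance of glue from where it was at the start of the episode above 0.03 m).
It fails at once if the carton of screws is moved more than 30 mm (distance of screwbox from where it was at the start of the episode above 0.03 m).
It fails at once if the screwdriver is moved more than 30 mm (distance of driver from where it was at the start of the episode above 0.03 m).
It fails at once if the lever is pushed to its red side (beyond -0.25 rad) (value of joint valve_lever below -0.25 rad).
Of offcut0, offcut1, offcut2, offcut3 only 2 to 4 are there at a start; the rules pass over those that are not, and their reading is None.
At some moment in a run one of slat0, slat1, offcut0, offcut1, offcut2, offcut3 may be knocked a few centimetres aside while the robot is not near it.
Once in a run the grip may slacken for a moment while it holds something.
It also fails if it takes over 210 s, if anything falls off the work surface, if the arm or the gripper's body presses on something with over 40 N, if the wrist force passes 120 N, or if a joint passes its speed limit or range.

## Working session

There is one attempt and no reset: what is moved stays moved. The work goes in short steps, Python scripts to look and compute and a tool call to move; the robot and the scene stay as the last step left them, time stands still between calls to the robot, and variables do not carry over. Pictures are saved under pics/ and viewed, at most 14 in all, crops included, and the job is handed in when it is done.

Besides the shell and the picture viewer there is one more tool, called after "Emit:" as name([rows], argument=value, ...), one row to a line, values as JSON. step_arm: Moves the arm, as the interface text tells. Its arguments: {"type":"object","properties":{"motion":{"type":"array"},"gripper":{"type":"number"},"grip_force":{"type":"number"}},"required":["motion"]}

```bash
ls; mkdir -p pics
python3 - <<'E'
from plant import ctrl
import cv2
s=ctrl.get_state(); print(s)
for n in("top","side"):
    cv2.imwrite(f"pics/{n}0.png",ctrl.read_camera(n)); print(n,ctrl.calibration(n))
print(ctrl.calibration("wrist"))
E
```

```text
pics
{'time': 0.0, 'qpos': array([-1.37997590e+00,  2.87193935e-01,  1.57820161e+00, -1.31713346e-07,
        1.27859908e+00, -1.50005838e-01]), 'dq': array([ 3.67319438e-04,  2.16304134e-05, -1.25131311e-03,  2.04961574e-03,
        1.65958342e-03, -2.04821206e-03]), 'joint_efforts': array([-2.30592667e-05, -4.05978942e+01, -2.92627984e+01, -2.16356048e-04,
        5.79200860e-03,  1.38913060e-05]), 'eef_pos': array([ 0.22553062, -0.63552766,  0.24091498]), 'tcp_rot': array([ 9.85514074e-01,  1.69589408e-01, -2.45701688e-05, -1.20073300e-03]), 'contact_force': array([ 0.48219022, -0.59710317,  0.23191069]), 'wrist_torque': array([ 0.01835279,  0.01881229, -0.01716067]), 'finger_force': 0.0, 'opening': 1.0003706073774203}
top {'fx': 510.3232717713133, 'fy': 510.3232717713133, 'cx': 280.26982242558375, 'cy': 207.81830955934822, 'cam_to_world': array([[-0.01675629,  0.997606  , -0.06709324,  0.53041894],
       [-0.99973203, -0.01564448,  0.01706245,  0.04939909],
       [ 0.01597196,  0.06736116,  0.99760081,  1.54357058],
       [ 0.        ,  0.        ,  0.        ,  1.        ]])}
side {'fx': 406.8690756441105, 'fy': 406.8690756441105, 'cx': 273.1239816710493, 'cy': 210.68393733382604, 'cam_to_world': array([[-0.75053535,  0.43454193, -0.49786545,  0.14534348],
       [-0.66077284, -0.4835509 ,  0.57407123,  0.54798376],
       [ 0.00871473,  0.75983672,  0.65005555,  0.70748558],
       [ 0.        ,  0.        ,  0.        ,  1.        ]])}
{'fx': 325.19226210127806, 'fy': 325.19226210127806, 'cx': 277.01939611984574, 'cy': 210.51191611227173, 'cam_to_world': array([[ 0.3349276 ,  0.89815165,  0.28486332,  0.29798845],
       [-0.94224294,  0.31967787,  0.09992148, -0.60868141],
       [-0.00131985, -0.30187691,  0.953346  ,  0.37262257],
       [ 0.        ,  0.        ,  0.        ,  1.        ]])}
```

View pics/top0.png

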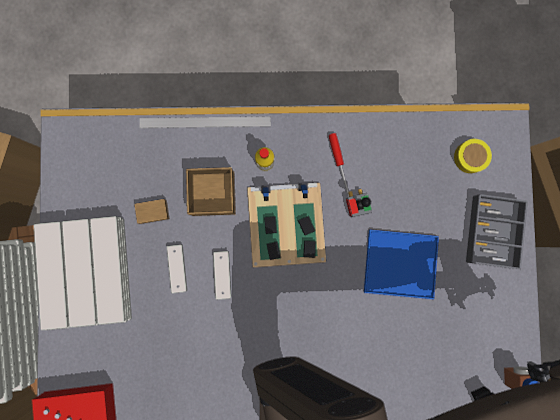

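View pics/side0.png

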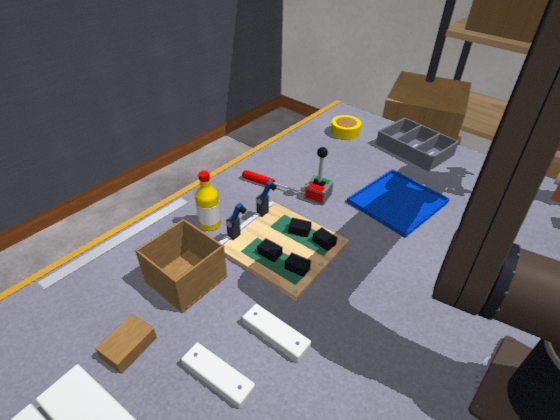

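The scene shows four off-cuts on the jig (top view near (270,224), (306,224), (273,250), (309,247)). The slats are at (176,268) and (221,274), the scrap carton at (210,191), the tray at (401,263) and the valve at (358,203), with red on its left and green on its right.

```bash
cat > h.py <<'E'
from plant import ctrl
import cv2, numpy as np
from scipy.spatial.transform import Rotation as R
def ray(cal,uv):
    uv=np.atleast_2d(np.float64(uv))
    d=np.c_[(uv[:,0]-cal["cx"])/cal["fx"],-(uv[:,1]-cal["cy"])/cal["fy"],-np.ones(len(uv))]
    T=cal["cam_to_world"]; return T[:3,3],d@T[:3,:3].T
def plane(cal,uv,z):
    o,d=ray(cal,uv); return o+d*((z-o[2])/d[:,2])[:,None]
def rects(cal,mask,z,amin):
    mask=cv2.morphologyEx(mask.astype(np.uint8)*255,cv2.MORPH_OPEN,np.ones((2,2)))
    out=[]
    for c in cv2.findContours(mask,cv2.RETR_EXTERNAL,cv2.CHAIN_APPROX_NONE)[0]:
        if cv2.contourArea(c)<amin: continue
        p=plane(cal,c[:,0],z)[:,:2]*1000
        (cx,cy),(w,h),a=cv2.minAreaRect(p.astype(np.float32))
        if w<h: w,h,a=h,w,a+90
        out.append([round(float(v),1) for v in (cx,cy,w,h,(a+90)%180-90)]+[c[:,0].mean(0).round().tolist()])
    return out
def go(x,y,z=None,phi=None):
    "offset/twist from the present pose to world mm x,y,z and tool-x heading phi deg"
    s=ctrl.get_state(); M=R.from_quat(s["tcp_rot"]); p=s["eef_pos"]*1000
    t=np.array([x,y,p[2] if z is None else z]); X=M.as_matrix()[:,0]
    h=np.degrees(np.arctan2(X[1],X[0])); tw=0 if phi is None else -((phi-h+90)%180-90)
    return "t",round(s["time"],1),"at",p.round(1),"phi",round(h,1),"offset mm",M.inv().apply(t-p).round(1),"twist",round(tw,1),"q6",s["qpos"][5].round(2)
E
cat > look.py <<'E'
from h import *
import sys
im=ctrl.read_camera("top"); cal=ctrl.calibration("top")
if len(sys.argv)>1: cv2.imwrite(f"pics/{sys.argv[1]}.png",im)
hsv=cv2.cvtColor(im,cv2.COLOR_BGR2HSV); H,S,V=cv2.split(hsv)
roi=np.zeros(H.shape,bool); roi[110:345,132:445]=1
for n,m,z,a in (("white",(S<40)&(V>170),.0125,300),("blue",(H>100)&(H<125)&(S>150)&(V>90),.007,1000),
  ("black",(V<50),.0275,80)):
    for r in rects(cal,m&roi,z,a): print(n,r)
E
python3 look.py
python3 - <<'E'
from h import *
im=cv2.imread("pics/top0.png")
cv2.imwrite("pics/c1.png",cv2.resize(im[120:310,150:450],None,fx=2.6,fy=2.6,interpolation=cv2.INTER_CUBIC))
E
```

```text
white [433.4, 197.9, 137.8, 42.9, 2.6, [223.0, 276.0]]
white [454.7, 332.9, 137.6, 42.9, 5.4, [177.0, 270.0]]
blue [456.4, -340.3, 210.8, 189.7, 83.7, [403.0, 266.0]]
black [503.8, 44.8, 49.0, 32.6, 8.5, [274.0, 251.0]]
black [506.7, -63.5, 47.6, 35.2, -5.9, [310.0, 250.0]]
black [576.1, -54.8, 49.1, 33.3, 25.4, [307.0, 226.0]]
black [578.7, 53.4, 47.5, 32.7, -0.9, [271.0, 226.0]]
black [640.5, -227.1, 41.1, 27.4, -72.5, [364.0, 204.0]]
```

View pics/c1.png

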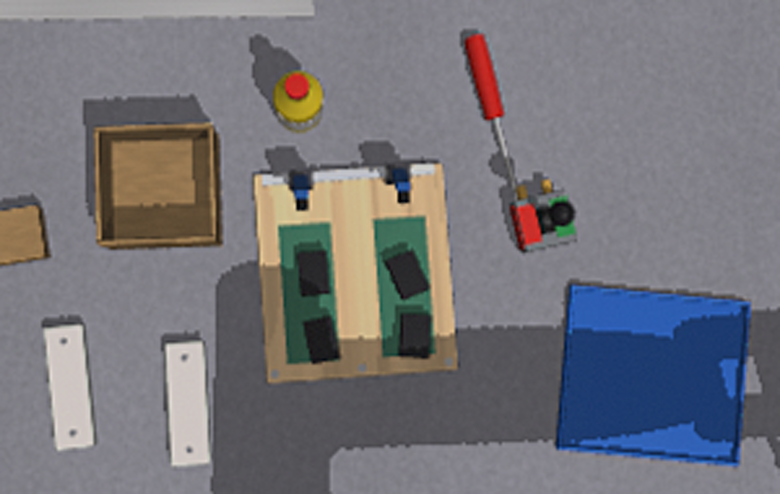

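The crop shows the jig corners at (255,175), (440,162), (458,370) and (268,382), and the scrap rim at (97,127)–(220,246). The valve's red face is near (522,225), its green face near (565,230) and the ball at (562,211). The screwdriver tip lies beside the valve.

Run:
```python
from h import *
cal=ctrl.calibration("top")
P=lambda l,z:(plane(cal,np.array(l)/2.6+[150-.3,120-.3],z)[:,:2]*1000).round()
j=P([(255,175),(440,162),(458,370),(268,382)],.012);print("jig",j.tolist(),j.mean(0))
s=P([(97,127),(217,122),(220,243),(97,246)],.1);print("scrap",s.tolist(),s.mean(0))
print("knob",P([(562,211)],.145), "valve red/green edges",P([(512,205),(525,250),(577,240),(570,200)],.045).tolist())
# lanes by colour, knob
im=cv2.imread("pics/top0.png");H,S,V=cv2.split(cv2.cvtColor(im,cv2.COLOR_BGR2HSV))
g=(H>65)&(H<95)&(S>80)|(V<50)
g[:, :245]=0;g[:,335:]=0;g[:200]=0;g[270:]=0
print(rects(cal,g,.015,500))
print(go(579,53,150,0))
```

```text
jig [[698.0, 120.0], [710.0, -95.0], [469.0, -110.0], [459.0, 108.0]] [584.     5.75]
scrap [[744.0, 288.0], [747.0, 157.0], [614.0, 155.0], [613.0, 288.0]] [679.5 222. ]
knob [[ 640. -211.]] valve red/green edges [[656.0, -173.0], [604.0, -186.0], [615.0, -246.0], [660.0, -239.0]]
[[556.4, 57.7, 157.9, 57.5, 3.1, [269.0, 233.0]], [560.5, -52.1, 160.4, 57.7, 2.9, [306.0, 232.0]]]
('t', 0.1, 'at', array([ 225.6, -635.7,  241.2]), 'phi', np.float64(19.5), 'offset mm', array([ 563.3, -530.7,   92.4]), 'twist', np.float64(19.5), 'q6', np.float64(-0.15))
```

Emit:
step_arm([
  {"offset": [0.563, -0.531, 0.05], "twist": 20.4},
  {"offset": [0.563, -0.531, 0.05], "twist": 20.4},
  {"offset": [0.563, -0.531, 0.05], "twist": 20.4},
  {"offset": [0.563, -0.531, 0.05], "twist": 20.4},
  {"offset": [0.563, -0.531, 0.05], "twist": 20.4},
  {"offset": [0.563, -0.531, 0.05], "twist": 20.4},
  {"offset": [0.563, -0.531, 0.05], "twist": 20.4},
  {"offset": [0.563, -0.531, 0.05], "twist": 20.4},
  {"offset": [0.563, -0.531, 0.05], "twist": 20.4},
  {"offset": [0.563, -0.531, 0.05], "twist": 20.4},
  {"offset": [0.563, -0.531, 0.05], "twist": 20.4},
  {"offset": [0.563, -0.531, 0.05], "twist": 20.4},
], gripper=0.06)

```text
time: 1.35
eef_pos: [0.4993, -0.1013, 0.2035]
tcp_rot: [1.0, -0.008, 0.0, 0.0]
contact_force: [0.4, -0.4, 0.9]
opening: 0.703
finger_force: 0.0
```

Emit:
step_arm([
  {"offset": [0.077, -0.155, 0.08]},
  {"offset": [0.077, -0.155, 0.08]},
  {"offset": [0.077, -0.155, 0.08]},
  {"offset": [0.077, -0.155, 0.08]},
  {"offset": [0.077, -0.155, 0.08]},
  {"offset": [0.077, -0.155, 0.08]},
])

```text
invalid input at $.motion[0]: expected keys offset, twist
```

Run:
```python
from h import *
print(go(579,53,30,-0.9)); cv2.imwrite("pics/w1.png",ctrl.read_camera("wrist"))
```

```text
('t', 1.4, 'at', array([ 499.3, -101.3,  203.5]), 'phi', np.float64(-0.9), 'offset mm', array([  77.3, -155.5,  173.5]), 'twist', np.float64(0.0), 'q6', np.float64(1.19))
```

View pics/w1.png

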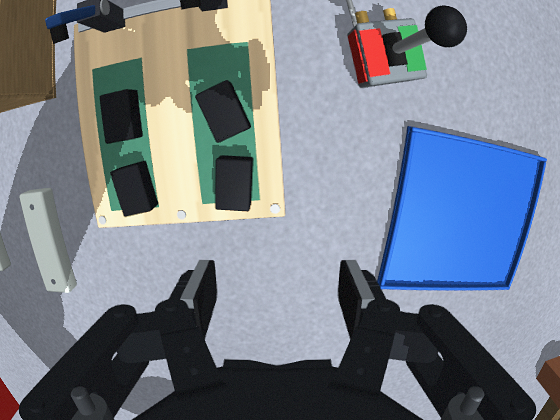

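The wrist view, taken before the move because the call was refused, shows the four off-cuts, the valve and the tray as expected.

Emit:
step_arm([
  {"offset": [0.077, -0.155, 0.1], "twist": 0},
  {"offset": [0.077, -0.155, 0.1], "twist": 0},
  {"offset": [0.077, -0.155, 0.1], "twist": 0},
  {"offset": [0.077, -0.155, 0.1], "twist": 0},
  {"offset": [0.077, -0.155, 0.1], "twist": 0},
  {"offset": [0.077, -0.155, 0.1], "twist": 0},
])

```text
time: 2.0
eef_pos: [0.5775, 0.0513, 0.1022]
tcp_rot: [1.0, -0.007, -0.001, 0.0]
contact_force: [-0.5, 0.0, -0.3]
opening: 0.701
finger_force: 0.0
```

Run:
```python
from h import *
print(go(579,53,30,-0.9))
```

```text
('t', 2.0, 'at', array([577.5,  51.3, 102.2]), 'phi', np.float64(-0.7), 'offset mm', array([ 1.7, -1.8, 72.2]), 'twist', np.float64(0.2), 'q6', np.float64(1.5))
```

Emit:
step_arm([
  {"offset": [0.001, -0.001, 0.04], "twist": 0},
  {"offset": [0.001, -0.001, 0.071], "twist": 0},
  {"offset": [0.001, -0.001, 0.071], "twist": 0},
  {"offset": [0.001, -0.001, 0.071], "twist": 0},
])

```text
time: 2.4
eef_pos: [0.5795, 0.0503, 0.0338]
tcp_rot: [1.0, -0.008, 0.0, 0.0]
contact_force: [1.1, -0.1, 0.3]
opening: 0.701
finger_force: 0.0
```

Emit:
step_arm([
  {"offset": [0, 0, 0], "twist": 0},
  {"offset": [0, 0, 0], "twist": 0},
  {"offset": [0, 0, 0], "twist": 0},
  {"offset": [0, 0, 0], "twist": 0},
  {"offset": [0, 0, -0.05], "twist": 0},
  {"offset": [0, 0, -0.1], "twist": 0},
  {"offset": [0, 0, -0.15], "twist": 0},
  {"offset": [0, 0, -0.15], "twist": 0},
], gripper=0.02, grip_force=50)

```text
time: 3.2
eef_pos: [0.5845, 0.0511, 0.1933]
tcp_rot: [1.0, -0.007, 0.009, 0.001]
contact_force: [0.5, -0.3, -0.6]
opening: 0.384
finger_force: 49.9
```

Emit:
step_arm([
  {"offset": [0.121, -0.173, 0], "twist": 0},
  {"offset": [0.121, -0.173, 0], "twist": 0},
  {"offset": [0.121, -0.173, 0], "twist": 0},
  {"offset": [0.121, -0.173, 0], "twist": 0},
  {"offset": [0.121, -0.173, 0], "twist": 0},
  {"offset": [0.121, -0.173, 0], "twist": 0},
  {"offset": [0.121, -0.173, 0], "twist": 0},
  {"offset": [0.121, -0.173, 0.05], "twist": 0},
  {"offset": [0.121, -0.173, 0.1], "twist": 0},
  {"offset": [0.121, -0.173, 0.116], "twist": 0},
  {"offset": [0.121, -0.173, 0.116], "twist": 0},
])

```text
time: 4.3
eef_pos: [0.6998, 0.2207, 0.0627]
tcp_rot: [1.0, -0.008, -0.004, 0.001]
contact_force: [0.1, 0.5, -0.8]
opening: 0.385
finger_force: 49.9
```

Emit:
step_arm([
  {"offset": [0, 0, 0], "twist": 0},
  {"offset": [0, 0, 0], "twist": 0},
  {"offset": [0, 0, 0], "twist": 0},
  {"offset": [0, 0, -0.05], "twist": 0},
  {"offset": [0, 0, -0.1], "twist": 0},
  {"offset": [0, 0, -0.12], "twist": 0},
  {"offset": [0, 0, -0.12], "twist": 0},
], gripper=0.055)

```text
time: 5.0
eef_pos: [0.7063, 0.2234, 0.1957]
tcp_rot: [1.0, -0.007, 0.007, -0.001]
contact_force: [0.8, -0.1, -0.3]
opening: 0.641
finger_force: 0.0
```

```bash
python3 look.py t1;  python3 - <<'E'
from h import *
print(go(576,-55,30,25.4))
E
```

```text
white [896.1, 160.9, 221.4, 26.6, -89.9, [233.0, 123.0]]
blue [456.4, -340.0, 211.3, 189.7, 83.7, [406.0, 266.0]]
black [503.6, 44.6, 46.9, 32.5, 10.3, [274.0, 251.0]]
black [505.8, -61.1, 47.3, 32.6, -1.2, [310.0, 249.0]]
black [576.1, -54.8, 49.1, 33.3, 25.4, [307.0, 226.0]]
black [640.5, -227.1, 41.1, 27.4, -72.5, [364.0, 204.0]]
black [710.2, 259.9, 68.5, 30.0, 89.2, [202.0, 184.0]]
('t', 5.0, 'at', array([704.6, 223. , 191.7]), 'phi', np.float64(-0.9), 'offset mm', array([-125.7,  280.1,  160.3]), 'twist', np.float64(-26.3), 'q6', np.float64(1.76))
```

Emit:
step_arm([
  {"offset": [-0.126, 0.28, 0], "twist": -26.3},
  {"offset": [-0.126, 0.28, 0], "twist": -26.3},
  {"offset": [-0.126, 0.28, 0], "twist": -26.3},
  {"offset": [-0.126, 0.28, 0], "twist": -26.3},
  {"offset": [-0.126, 0.28, 0], "twist": -26.3},
  {"offset": [-0.126, 0.28, 0], "twist": -26.3},
  {"offset": [-0.126, 0.28, 0], "twist": -26.3},
  {"offset": [-0.126, 0.28, 0.05], "twist": -26.3},
  {"offset": [-0.126, 0.28, 0.1], "twist": -26.3},
  {"offset": [-0.126, 0.28, 0.12], "twist": -26.3},
  {"offset": [-0.126, 0.28, 0.12], "twist": -26.3},
])

```text
time: 6.15
eef_pos: [0.5684, -0.0539, 0.0609]
tcp_rot: [0.975, 0.22, -0.005, -0.003]
contact_force: [-0.0, 0.2, -0.2]
opening: 0.645
finger_force: 0.0
```

Run:
```python
from h import *
print(go(576,-55,30,25.4))
```

```text
('t', 6.2, 'at', array([568.4, -53.9,  60.9]), 'phi', np.float64(25.4), 'offset mm', array([ 6.6,  4.5, 30.8]), 'twist', np.float64(0.0), 'q6', np.float64(0.85))
```

Emit:
step_arm([
  {"offset": [0, 0, 0.0], "twist": 0},
  {"offset": [0, 0, 0.0], "twist": 0},
])

```text
time: 6.35
eef_pos: [0.5741, -0.0555, 0.0685]
tcp_rot: [0.975, 0.22, 0.002, 0.001]
contact_force: [-0.0, -0.1, -0.0]
opening: 0.64
finger_force: 0.0
```

Run:
```python
from h import *
print(go(576,-55,30,25.4))
```

```text
('t', 6.3, 'at', array([574.1, -55.5,  68.5]), 'phi', np.float64(25.5), 'offset mm', array([ 1.8,  0.2, 38.5]), 'twist', np.float64(0.1), 'q6', np.float64(0.85))
```

Emit:
step_arm([
  {"offset": [0.002, 0, 0.038], "twist": 0},
  {"offset": [0.002, 0, 0.038], "twist": 0},
  {"offset": [0.002, 0, 0.038], "twist": 0},
])

```text
time: 6.65
eef_pos: [0.5747, -0.0545, 0.0296]
tcp_rot: [0.975, 0.22, 0.0, 0.0]
contact_force: [0.2, -0.2, 0.2]
opening: 0.642
finger_force: 0.0
```

Emit:
step_arm([
  {"offset": [0, 0, 0], "twist": 0},
  {"offset": [0, 0, 0], "twist": 0},
  {"offset": [0, 0, 0], "twist": 0},
  {"offset": [0, 0, 0], "twist": 0},
  {"offset": [0, 0, -0.05], "twist": 0},
  {"offset": [0, 0, -0.1], "twist": 0},
  {"offset": [0, 0, -0.15], "twist": 0},
  {"offset": [0, 0, -0.15], "twist": 0},
], gripper=0.02)

```text
time: 7.45
eef_pos: [0.5793, -0.0559, 0.1886]
tcp_rot: [0.975, 0.22, 0.008, 0.004]
contact_force: [1.3, -0.8, 0.4]
opening: 0.389
finger_force: 50.9
```

Emit:
step_arm([
  {"offset": [0.187, -0.217, 0], "twist": 25.4},
  {"offset": [0.187, -0.217, 0], "twist": 25.4},
  {"offset": [0.187, -0.217, 0], "twist": 25.4},
  {"offset": [0.187, -0.217, 0], "twist": 25.4},
  {"offset": [0.187, -0.217, 0], "twist": 25.4},
  {"offset": [0.187, -0.217, 0], "twist": 25.4},
  {"offset": [0.187, -0.217, 0], "twist": 25.4},
  {"offset": [0.187, -0.217, 0], "twist": 25.4},
  {"offset": [0.187, -0.217, 0.05], "twist": 25.4},
  {"offset": [0.187, -0.217, 0.1], "twist": 25.4},
  {"offset": [0.187, -0.217, 0.115], "twist": 25.4},
  {"offset": [0.187, -0.217, 0.115], "twist": 25.4},
])

```text
time: 8.65
eef_pos: [0.6475, 0.2199, 0.0598]
tcp_rot: [1.0, -0.001, -0.004, 0.001]
contact_force: [0.0, 0.6, -0.9]
opening: 0.387
finger_force: 50.8
```

Emit:
step_arm([
  {"offset": [0, 0, 0], "twist": 0},
  {"offset": [0, 0, 0], "twist": 0},
  {"offset": [0, 0, 0], "twist": 0},
  {"offset": [0, 0, -0.05], "twist": 0},
  {"offset": [0, 0, -0.1], "twist": 0},
  {"offset": [0, 0, -0.12], "twist": 0},
  {"offset": [0, 0, -0.12], "twist": 0},
  {"offset": [0, 0, -0.12], "twist": 0},
], gripper=0.055)

```text
time: 9.45
eef_pos: [0.6503, 0.2218, 0.1849]
tcp_rot: [1.0, 0.0, 0.001, -0.0]
contact_force: [-0.2, 0.7, -1.2]
opening: 0.644
finger_force: 0.0
```

```bash
python3 look.py t2;  python3 - <<'E'
from h import *
print(go(503.6,44.7,30,9)); print(go(506,-62,30,-3))
E
```

```text
white [896.2, 156.3, 194.3, 26.3, -89.8, [235.0, 123.0]]
blue [456.4, -340.1, 211.1, 189.7, 83.6, [405.0, 267.0]]
black [503.6, 44.6, 46.9, 32.5, 10.3, [274.0, 251.0]]
black [505.8, -61.1, 47.3, 32.6, -1.2, [310.0, 249.0]]
black [640.5, -227.1, 41.1, 27.4, -72.5, [364.0, 204.0]]
('t', 9.5, 'at', array([649.4, 221.5, 182.8]), 'phi', np.float64(0.0), 'offset mm', array([-145.7,  176.7,  153.1]), 'twist', np.float64(-9.0), 'q6', np.float64(1.75))
('t', 9.5, 'at', array([649.4, 221.5, 182.8]), 'phi', np.float64(0.0), 'offset mm', array([-143.4,  283.4,  153.1]), 'twist', np.float64(3.0), 'q6', np.float64(1.75))
```

Emit:
step_arm([
  {"offset": [-0.146, 0.177, 0], "twist": -9},
  {"offset": [-0.146, 0.177, 0], "twist": -9},
  {"offset": [-0.146, 0.177, 0], "twist": -9},
  {"offset": [-0.146, 0.177, 0], "twist": -9},
  {"offset": [-0.146, 0.177, 0], "twist": -9},
  {"offset": [-0.146, 0.177, 0.05], "twist": -9},
  {"offset": [-0.146, 0.177, 0.1], "twist": -9},
  {"offset": [-0.146, 0.177, 0.1], "twist": -9},
  {"offset": [-0.146, 0.177, 0.1], "twist": -9},
  {"offset": [-0.146, 0.177, 0.151], "twist": -9},
  {"offset": [-0.146, 0.177, 0.151], "twist": -9},
  {"offset": [-0.146, 0.177, 0.151], "twist": -9},
])

```text
time: 10.7
eef_pos: [0.505, 0.0447, 0.034]
tcp_rot: [0.997, 0.079, 0.0, 0.0]
contact_force: [0.3, 0.7, 0.9]
opening: 0.646
finger_force: 0.0
```

Emit:
step_arm([
  {"offset": [0, 0, 0], "twist": 0},
  {"offset": [0, 0, 0], "twist": 0},
  {"offset": [0, 0, 0], "twist": 0},
  {"offset": [0, 0, 0], "twist": 0},
  {"offset": [0, 0, -0.05], "twist": 0},
  {"offset": [0, 0, -0.1], "twist": 0},
  {"offset": [0, 0, -0.15], "twist": 0},
  {"offset": [0, 0, -0.15], "twist": 0},
], gripper=0.02)

```text
time: 11.5
eef_pos: [0.5095, 0.0441, 0.1931]
tcp_rot: [0.997, 0.079, 0.009, 0.002]
contact_force: [0.3, 1.1, 0.7]
opening: 0.38
finger_force: 50.1
```

Emit:
step_arm([
  {"offset": [0.225, -0.134, 0], "twist": 9},
  {"offset": [0.225, -0.134, 0], "twist": 9},
  {"offset": [0.225, -0.134, 0], "twist": 9},
  {"offset": [0.225, -0.134, 0], "twist": 9},
  {"offset": [0.225, -0.134, 0], "twist": 9},
  {"offset": [0.225, -0.134, 0], "twist": 9},
  {"offset": [0.225, -0.134, 0], "twist": 9},
  {"offset": [0.225, -0.134, 0.05], "twist": 9},
  {"offset": [0.225, -0.134, 0.095], "twist": 9},
  {"offset": [0.225, -0.134, 0.095], "twist": 9},
  {"offset": [0.225, -0.134, 0.095], "twist": 9},
])

```text
time: 12.6
eef_pos: [0.7042, 0.2115, 0.0874]
tcp_rot: [1.0, -0.0, -0.001, 0.0]
contact_force: [0.9, 0.4, 0.7]
opening: 0.385
finger_force: 50.0
```

Emit:
step_arm([
  {"offset": [0, 0, 0], "twist": 0},
  {"offset": [0, 0, 0], "twist": 0},
  {"offset": [0, 0, 0], "twist": 0},
  {"offset": [0, 0, -0.05], "twist": 0},
  {"offset": [0, 0, -0.1], "twist": 0},
  {"offset": [0, 0, -0.1], "twist": 0},
  {"offset": [0, 0, -0.1], "twist": 0},
], gripper=0.055)

```text
time: 13.3
eef_pos: [0.7071, 0.2126, 0.1924]
tcp_rot: [1.0, 0.0, 0.004, -0.001]
contact_force: [-0.4, 0.1, -0.2]
opening: 0.643
finger_force: 0.0
```

```bash
python3 look.py t3;  python3 - <<'E'
from h import *
print(go(506,-62,30,-3))
E
```

```text
white [896.1, 156.4, 212.3, 26.5, -89.9, [235.0, 123.0]]
blue [456.4, -340.0, 211.3, 189.7, 83.6, [406.0, 266.0]]
black [505.8, -61.1, 47.3, 32.6, -1.2, [310.0, 249.0]]
black [640.5, -227.1, 41.1, 27.4, -72.5, [364.0, 204.0]]
black [709.2, 241.7, 61.8, 34.2, -79.5, [208.0, 183.0]]
('t', 13.3, 'at', array([705.7, 212.3, 189.2]), 'phi', np.float64(0.0), 'offset mm', array([-200.2,  274.2,  158.7]), 'twist', np.float64(3.0), 'q6', np.float64(1.73))
```

Emit:
step_arm([
  {"offset": [-0.2, 0.274, 0], "twist": 3},
  {"offset": [-0.2, 0.274, 0], "twist": 3},
  {"offset": [-0.2, 0.274, 0], "twist": 3},
  {"offset": [-0.2, 0.274, 0], "twist": 3},
  {"offset": [-0.2, 0.274, 0], "twist": 3},
  {"offset": [-0.2, 0.274, 0], "twist": 3},
  {"offset": [-0.2, 0.274, 0], "twist": 3},
  {"offset": [-0.2, 0.274, 0.05], "twist": 3},
  {"offset": [-0.2, 0.274, 0.1], "twist": 3},
  {"offset": [-0.2, 0.274, 0.11], "twist": 3},
  {"offset": [-0.2, 0.274, 0.11], "twist": 3},
  {"offset": [-0.2, 0.274, 0.11], "twist": 3},
])

```text
time: 14.55
eef_pos: [0.5066, -0.062, 0.0789]
tcp_rot: [1.0, -0.026, 0.001, 0.0]
contact_force: [-0.0, -0.7, 0.4]
opening: 0.646
finger_force: 0.0
```

Emit:
step_arm([
  {"offset": [0, 0, 0.046], "twist": 0},
  {"offset": [0, 0, 0.046], "twist": 0},
  {"offset": [0, 0, 0.046], "twist": 0},
])

```text
time: 14.85
eef_pos: [0.5063, -0.0618, 0.0329]
tcp_rot: [1.0, -0.026, 0.0, 0.0]
contact_force: [-0.3, -0.1, 0.9]
opening: 0.642
finger_force: 0.0
```

Emit:
step_arm([
  {"offset": [0, 0, 0], "twist": 0},
  {"offset": [0, 0, 0], "twist": 0},
  {"offset": [0, 0, 0], "twist": 0},
  {"offset": [0, 0, 0], "twist": 0},
  {"offset": [0, 0, -0.05], "twist": 0},
  {"offset": [0, 0, -0.1], "twist": 0},
  {"offset": [0, 0, -0.15], "twist": 0},
  {"offset": [0, 0, -0.15], "twist": 0},
], gripper=0.02)

```text
time: 15.65
eef_pos: [0.5105, -0.0634, 0.1917]
tcp_rot: [1.0, -0.026, 0.009, 0.003]
contact_force: [0.1, -0.3, 0.9]
opening: 0.386
finger_force: 50.0
```

Emit:
step_arm([
  {"offset": [0.134, -0.297, 0], "twist": -3},
  {"offset": [0.134, -0.297, 0], "twist": -3},
  {"offset": [0.134, -0.297, 0], "twist": -3},
  {"offset": [0.134, -0.297, 0], "twist": -3},
  {"offset": [0.134, -0.297, 0], "twist": -3},
  {"offset": [0.134, -0.297, 0], "twist": -3},
  {"offset": [0.134, -0.297, 0], "twist": -3},
  {"offset": [0.134, -0.297, 0], "twist": -3},
  {"offset": [0.134, -0.297, 0.05], "twist": -3},
  {"offset": [0.134, -0.297, 0.095], "twist": -3},
  {"offset": [0.134, -0.297, 0.095], "twist": -3},
  {"offset": [0.134, -0.297, 0.095], "twist": -3},
])

```text
time: 16.85
eef_pos: [0.6539, 0.2269, 0.0861]
tcp_rot: [1.0, -0.0, -0.001, 0.0]
contact_force: [0.2, -0.3, 1.2]
opening: 0.383
finger_force: 50.0
```

Emit:
step_arm([
  {"offset": [0, 0, 0], "twist": 0},
  {"offset": [0, 0, 0], "twist": 0},
  {"offset": [0, 0, 0], "twist": 0},
  {"offset": [0, 0, -0.05], "twist": 0},
  {"offset": [0, 0, -0.1], "twist": 0},
  {"offset": [-0.05, 0.05, -0.1], "twist": 0},
  {"offset": [-0.15, 0.22, -0.1], "twist": 0},
  {"offset": [-0.15, 0.22, -0.1], "twist": 0},
  {"offset": [-0.15, 0.22, -0.1], "twist": 0},
  {"offset": [-0.15, 0.22, -0.1], "twist": 0},
  {"offset": [-0.15, 0.22, -0.1], "twist": 0},
  {"offset": [-0.15, 0.22, -0.1], "twist": 0},
], gripper=0.055)

```text
time: 18.05
eef_pos: [0.5043, 0.0059, 0.188]
tcp_rot: [1.0, -0.002, 0.001, 0.0]
contact_force: [0.5, 0.2, 0.0]
opening: 0.645
finger_force: 0.0
```

```bash
python3 look.py t4;  python3 - <<'E'
from h import *
print(go(433.4,198,15,2.6))
im=cv2.imread("pics/t4.png")
cv2.imwrite("pics/c4.png",cv2.resize(im[120:310,150:450],None,fx=2.6,fy=2.6,interpolation=cv2.INTER_CUBIC))
E
```

```text
white [454.7, 333.1, 137.7, 42.8, 5.6, [176.0, 268.0]]
blue [456.4, -340.0, 211.0, 189.7, 83.6, [404.0, 267.0]]
black [311.7, 78.3, 163.7, 47.5, -30.7, [265.0, 315.0]]
black [640.5, -227.1, 41.1, 27.4, -72.5, [364.0, 204.0]]
black [682.4, 220.1, 111.0, 46.8, -4.6, [215.0, 193.0]]
('t', 18.1, 'at', array([505.1,   7. , 188.1]), 'phi', np.float64(-0.1), 'offset mm', array([ -72.6, -190.9,  172.8]), 'twist', np.float64(-2.7), 'q6', np.float64(1.38))
```

View pics/c4.png

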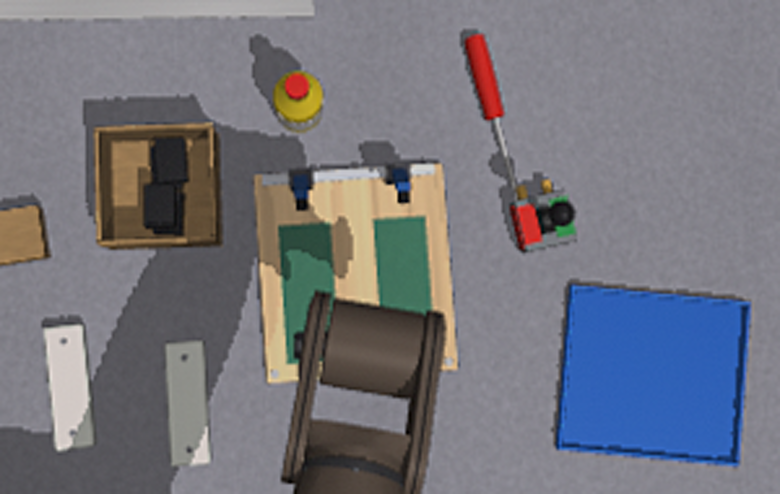

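All four off-cuts have been moved: the carton shows black pieces at (170,160) and (162,208), and both lanes look empty apart from what the arm hides. Next I'll pick up slat A.

Emit:
step_arm([
  {"offset": [-0.073, -0.191, 0], "twist": -2.7},
  {"offset": [-0.073, -0.191, 0], "twist": -2.7},
  {"offset": [-0.073, -0.191, 0], "twist": -2.7},
  {"offset": [-0.073, -0.191, 0], "twist": -2.7},
  {"offset": [-0.073, -0.191, 0], "twist": -2.7},
  {"offset": [-0.073, -0.191, 0.05], "twist": -2.7},
  {"offset": [-0.073, -0.191, 0.1], "twist": -2.7},
  {"offset": [-0.073, -0.191, 0.11], "twist": -2.7},
  {"offset": [-0.073, -0.191, 0.11], "twist": -2.7},
  {"offset": [-0.073, -0.191, 0.11], "twist": -2.7},
], gripper=0.07)

```text
time: 19.1
eef_pos: [0.4337, 0.1991, 0.0788]
tcp_rot: [1.0, 0.024, 0.002, -0.0]
contact_force: [0.7, 0.4, 0.5]
opening: 0.819
finger_force: 0.0
```

```bash
cat > lanes.py <<'E'
from h import *
im=ctrl.read_camera("top"); cal=ctrl.calibration("top")
H,S,V=cv2.split(cv2.cvtColor(im,cv2.COLOR_BGR2HSV))
g=((H>65)&(H<95)&(S>80)); g[:,:245]=0;g[:,335:]=0;g[:200]=0;g[270:]=0
print("lanes",rects(cal,g,.015,300))
E
python3 lanes.py; python3 look.py t5
python3 - <<'E'
from h import *
print(go(433.4,198,15,2.6))
E
```

```text
lanes [[557.1, 57.8, 155.9, 57.7, 3.0, [269.0, 234.0]], [562.9, -52.0, 155.7, 57.7, 3.0, [306.0, 231.0]]]
blue [456.4, -340.1, 210.7, 189.7, 83.6, [403.0, 267.0]]
black [294.6, 236.6, 128.8, 56.9, -54.1, [208.0, 325.0]]
black [360.2, 234.0, 105.6, 52.5, -89.3, [206.0, 299.0]]
black [640.5, -227.1, 41.1, 27.4, -72.5, [364.0, 204.0]]
black [682.1, 220.1, 110.9, 47.0, -3.7, [215.0, 193.0]]
('t', 19.2, 'at', array([434.2, 199.1,  79.5]), 'phi', np.float64(2.7), 'offset mm', array([-1.2,  1.1, 64.5]), 'twist', np.float64(0.1), 'q6', np.float64(1.74))
```

Emit:
step_arm([
  {"offset": [-0.001, 0.001, 0.063], "twist": 0},
  {"offset": [-0.001, 0.001, 0.063], "twist": 0},
  {"offset": [-0.001, 0.001, 0.063], "twist": 0},
  {"offset": [-0.001, 0.001, 0.063], "twist": 0},
])

```text
time: 19.6
eef_pos: [0.4319, 0.1978, 0.015]
tcp_rot: [1.0, 0.024, 0.001, -0.0]
contact_force: [0.8, 0.2, -0.0]
opening: 0.821
finger_force: 0.0
```

Emit:
step_arm([
  {"offset": [0, 0, 0], "twist": 0},
  {"offset": [0, 0, 0], "twist": 0},
  {"offset": [0, 0, 0], "twist": 0},
  {"offset": [0, 0, 0], "twist": 0},
  {"offset": [0, 0, -0.04], "twist": 0},
  {"offset": [0, 0, -0.08], "twist": 0},
  {"offset": [0, 0, -0.1], "twist": 0},
  {"offset": [0, 0, -0.1], "twist": 0},
  {"offset": [0, 0, -0.1], "twist": 0},
], gripper=0.02, grip_force=70)

```text
time: 20.5
eef_pos: [0.4305, 0.1976, 0.1135]
tcp_rot: [1.0, 0.024, 0.0, -0.0]
contact_force: [0.3, 0.4, -1.4]
opening: 0.507
finger_force: 73.3
```

```bash
python3 look.py t6
python3 - <<'E'
from h import *
print(go(557,57.8,33,3))
E
```

```text
blue [456.4, -340.2, 210.7, 189.5, 83.6, [403.0, 267.0]]
black [280.8, 234.8, 125.7, 49.3, -61.3, [209.0, 329.0]]
black [348.3, 236.1, 107.2, 53.1, -86.2, [206.0, 303.0]]
black [640.3, -227.4, 40.3, 28.3, -75.0, [363.0, 204.0]]
black [682.1, 220.1, 110.9, 47.0, -3.7, [215.0, 193.0]]
('t', 20.6, 'at', array([429.7, 197.4, 112.4]), 'phi', np.float64(2.7), 'offset mm', array([120.7, 145.4,  79.2]), 'twist', np.float64(-0.3), 'q6', np.float64(1.74))
```

Emit:
step_arm([
  {"offset": [0.119, 0.145, 0], "twist": -0.3},
  {"offset": [0.119, 0.145, 0], "twist": -0.3},
  {"offset": [0.119, 0.145, 0], "twist": -0.3},
  {"offset": [0.119, 0.145, 0], "twist": -0.3},
  {"offset": [0.119, 0.145, 0], "twist": -0.3},
  {"offset": [0.119, 0.145, 0], "twist": -0.3},
  {"offset": [0.119, 0.145, 0], "twist": -0.3},
  {"offset": [0.119, 0.145, 0.03], "twist": -0.3},
  {"offset": [0.119, 0.145, 0.06], "twist": -0.3},
  {"offset": [0.119, 0.145, 0.06], "twist": -0.3},
  {"offset": [0.119, 0.145, 0.06], "twist": -0.3},
])

```text
time: 21.65
eef_pos: [0.5552, 0.0595, 0.0531]
tcp_rot: [1.0, 0.027, -0.001, -0.0]
contact_force: [-0.4, 0.6, -1.6]
opening: 0.506
finger_force: 73.1
```

Run:
```python
from h import *
print(go(555.5,57.8,33,3))
```

```text
('t', 21.6, 'at', array([555.2,  59.5,  53.1]), 'phi', np.float64(3.1), 'offset mm', array([ 0.2,  1.7, 20.1]), 'twist', np.float64(0.1), 'q6', np.float64(1.44))
```

Emit:
step_arm([
  {"offset": [0.0, 0.002, 0.012], "twist": 0},
  {"offset": [0.0, 0.002, 0.022], "twist": 0},
  {"offset": [0.0, 0.002, 0.022], "twist": 0},
  {"offset": [0.0, 0.002, 0.022], "twist": 0},
])

```text
time: 22.05
eef_pos: [0.5566, 0.0564, 0.0317]
tcp_rot: [1.0, 0.026, -0.0, -0.0]
contact_force: [0.1, -0.7, -1.6]
opening: 0.506
finger_force: 73.2
```

Emit:
step_arm([
  {"offset": [0, 0, 0], "twist": 0},
  {"offset": [0, 0, 0], "twist": 0},
  {"offset": [0, 0, 0], "twist": 0},
  {"offset": [0, 0, 0], "twist": 0},
  {"offset": [0, 0, -0.03], "twist": 0},
  {"offset": [0, 0, -0.08], "twist": 0},
  {"offset": [0, 0, -0.12], "twist": 0},
  {"offset": [-0.05, -0.15, -0.12], "twist": 0},
  {"offset": [-0.05, -0.15, -0.12], "twist": 0},
  {"offset": [-0.05, -0.15, -0.12], "twist": 0},
  {"offset": [-0.05, -0.15, -0.12], "twist": 0},
  {"offset": [-0.05, -0.15, -0.12], "twist": 0},
], gripper=0.067)

```text
time: 23.25
eef_pos: [0.4982, 0.2048, 0.1517]
tcp_rot: [1.0, 0.028, 0.0, 0.0]
contact_force: [-0.2, -0.1, 0.0]
opening: 0.782
finger_force: 0.0
```

```bash
python3 look.py t7
python3 - <<'E'
from h import *
print(go(454.7,333,15,5.5))
im=cv2.imread("pics/t7.png")
cv2.imwrite("pics/c7.png",cv2.resize(im[170:320,140:340],None,fx=3.5,fy=3.5,interpolation=cv2.INTER_CUBIC))
E
```

```text
white [559.1, 52.5, 139.2, 43.4, 3.0, [271.0, 233.0]]
blue [456.5, -339.9, 210.6, 189.7, 83.7, [403.0, 267.0]]
black [354.1, 274.6, 90.3, 43.1, -41.7, [196.0, 305.0]]
black [425.4, 276.1, 81.4, 59.0, 78.2, [194.0, 276.0]]
black [640.3, -227.4, 40.3, 28.3, -75.0, [363.0, 204.0]]
black [682.1, 220.1, 110.9, 47.0, -3.7, [215.0, 193.0]]
('t', 23.3, 'at', array([498.8, 203.7, 151.7]), 'phi', np.float64(3.1), 'offset mm', array([ -37.1, -131.6,  136.7]), 'twist', np.float64(-2.4), 'q6', np.float64(1.72))
```

View pics/c7.png

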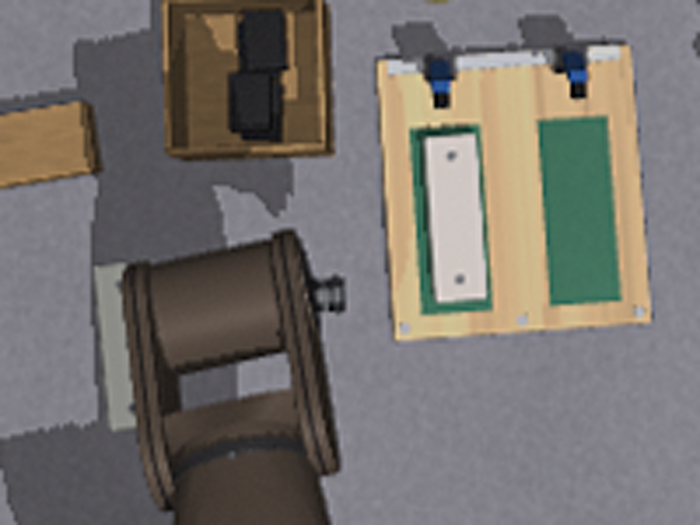

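Slat A lies in lane 0, about 5 mm to the right of the lane centre and within tolerance. Slat B is still at (115,345) in the crop, partly hidden by the arm.

Emit:
step_arm([
  {"offset": [-0.037, -0.132, 0], "twist": -2.4},
  {"offset": [-0.037, -0.132, 0], "twist": -2.4},
  {"offset": [-0.037, -0.132, 0], "twist": -2.4},
  {"offset": [-0.037, -0.132, 0.04], "twist": -2.4},
  {"offset": [-0.037, -0.132, 0.08], "twist": -2.4},
  {"offset": [-0.037, -0.132, 0.08], "twist": -2.4},
  {"offset": [-0.037, -0.132, 0.08], "twist": -2.4},
], gripper=0.07)

```text
time: 24.0
eef_pos: [0.4556, 0.3322, 0.0713]
tcp_rot: [0.999, 0.046, -0.001, 0.0]
contact_force: [-0.8, 0.4, -0.2]
opening: 0.817
finger_force: 0.0
```

Run:
```python
from h import *
print(go(454.7,333,15,5.5)); cv2.imwrite("pics/w2.png",ctrl.read_camera("wrist"))
```

```text
('t', 24.0, 'at', array([455.6, 332.2,  71.3]), 'phi', np.float64(5.3), 'offset mm', array([-0.7, -1. , 56.3]), 'twist', np.float64(-0.2), 'q6', np.float64(1.93))
```

View pics/w2.png

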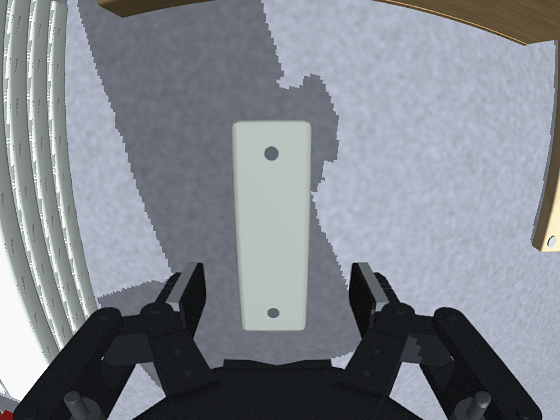

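The wrist view shows slat B between the jaws, centred near x = 271 px.

Emit:
step_arm([
  {"offset": [-0.001, -0.001, 0.055], "twist": 0},
  {"offset": [-0.001, -0.001, 0.055], "twist": 0},
  {"offset": [-0.001, -0.001, 0.055], "twist": 0},
  {"offset": [-0.001, -0.001, 0.055], "twist": 0},
])

```text
time: 24.45
eef_pos: [0.4557, 0.335, 0.0193]
tcp_rot: [0.999, 0.047, 0.002, -0.001]
contact_force: [0.3, -0.3, 0.5]
opening: 0.819
finger_force: 0.0
```

Emit:
step_arm([
  {"offset": [0, 0, 0], "twist": 0},
  {"offset": [0, 0, 0], "twist": 0},
  {"offset": [0, 0, 0], "twist": 0},
  {"offset": [0, 0, 0], "twist": 0},
  {"offset": [0, 0, -0.04], "twist": 0},
  {"offset": [0, 0, -0.08], "twist": 0},
  {"offset": [0, 0, -0.11], "twist": 0},
  {"offset": [0, 0, -0.11], "twist": 0},
  {"offset": [0, 0, -0.11], "twist": 0},
], gripper=0.02)

```text
time: 25.35
eef_pos: [0.4537, 0.3344, 0.127]
tcp_rot: [0.999, 0.047, 0.0, -0.0]
contact_force: [-0.4, -0.5, -2.6]
opening: 0.509
finger_force: 73.5
```

Run:
```python
from h import *
print(go(561,-49,33,3))
```

```text
('t', 25.4, 'at', array([453.7, 334.4, 127. ]), 'phi', np.float64(5.4), 'offset mm', array([ 70.4, 391.8,  93.9]), 'twist', np.float64(2.4), 'q6', np.float64(1.93))
```

Emit:
step_arm([
  {"offset": [0.07, 0.392, 0], "twist": 2.4},
  {"offset": [0.07, 0.392, 0], "twist": 2.4},
  {"offset": [0.07, 0.392, 0], "twist": 2.4},
  {"offset": [0.07, 0.392, 0], "twist": 2.4},
  {"offset": [0.07, 0.392, 0], "twist": 2.4},
  {"offset": [0.07, 0.392, 0], "twist": 2.4},
  {"offset": [0.07, 0.392, 0], "twist": 2.4},
  {"offset": [0.07, 0.392, 0], "twist": 2.4},
  {"offset": [0.07, 0.392, 0], "twist": 2.4},
  {"offset": [0.07, 0.392, 0], "twist": 2.4},
  {"offset": [0.07, 0.392, 0.03], "twist": 2.4},
  {"offset": [0.07, 0.392, 0.06], "twist": 2.4},
])

```text
time: 26.55
eef_pos: [0.5601, -0.0478, 0.0655]
tcp_rot: [1.0, 0.027, -0.0, -0.0]
contact_force: [0.5, 0.5, -2.6]
opening: 0.507
finger_force: 73.5
```

Emit:
step_arm([
  {"offset": [0, 0, 0], "twist": 0},
  {"offset": [0, 0, 0], "twist": 0},
  {"offset": [0, 0, 0], "twist": 0},
])

```text
time: 26.85
eef_pos: [0.5614, -0.0487, 0.0679]
tcp_rot: [1.0, 0.027, 0.001, 0.0]
contact_force: [0.2, 0.1, -1.3]
opening: 0.503
finger_force: 73.4
```

Run:
```python
from h import *
print(go(561,-49,33,3)); print(rects)
```

```text
('t', 26.9, 'at', array([561.4, -48.7,  67.9]), 'phi', np.float64(3.1), 'offset mm', array([-0.4,  0.3, 34.9]), 'twist', np.float64(0.1), 'q6', np.float64(1.25))
<function rects at 0x7f7edfd89a80>
```

Emit:
step_arm([
  {"offset": [0.0, 0.0, 0.02], "twist": 0},
  {"offset": [0.0, 0.0, 0.034], "twist": 0},
  {"offset": [0.0, 0.0, 0.034], "twist": 0},
  {"offset": [0.0, 0.0, 0.034], "twist": 0},
])

```text
time: 27.25
eef_pos: [0.5612, -0.0493, 0.0333]
tcp_rot: [1.0, 0.026, 0.001, 0.0]
contact_force: [1.0, 0.9, -1.4]
opening: 0.507
finger_force: 76.1
```

Emit:
step_arm([
  {"offset": [0, 0, 0], "twist": 0},
  {"offset": [0, 0, 0], "twist": 0},
  {"offset": [0, 0, 0], "twist": 0},
  {"offset": [0, 0, 0], "twist": 0},
  {"offset": [0, 0, -0.03], "twist": 0},
  {"offset": [0, 0, -0.08], "twist": 0},
  {"offset": [0, 0, -0.13], "twist": 0},
  {"offset": [0, 0, -0.17], "twist": 0},
  {"offset": [-0.08, 0.15, -0.17], "twist": 0},
  {"offset": [-0.08, 0.15, -0.17], "twist": 0},
  {"offset": [-0.08, 0.15, -0.17], "twist": 0},
  {"offset": [-0.08, 0.15, -0.17], "twist": 0},
], gripper=0.067)

```text
time: 28.45
eef_pos: [0.487, -0.2062, 0.203]
tcp_rot: [1.0, 0.025, 0.0, 0.001]
contact_force: [0.6, 1.2, 0.7]
opening: 0.786
finger_force: 0.0
```

```bash
python3 look.py t8
python3 - <<'E'
from h import *
im=ctrl.read_camera("top"); cal=ctrl.calibration("top"); sd=ctrl.read_camera("side"); sc=ctrl.calibration("side")
cv2.imwrite("pics/s8.png",sd)
im0=cv2.imread("pics/top0.png")
H,S,V=cv2.split(cv2.cvtColor(im0,cv2.COLOR_BGR2HSV))
box=np.zeros(H.shape,bool); box[188:220,342:376]=1
for n,m in(("red",((H<8)|(H>172))&(S>150)&box),("green",(H>45)&(H<85)&(S>80)&box)):
    print(n,m.sum(),rects(cal,m,.045,10))
# knob by two rays: dark blobs in side picture
Hs,Ss,Vs=cv2.split(cv2.cvtColor(sd,cv2.COLOR_BGR2HSV)); k=((Vs<45)); k[:140]=0;k[170:]=0;k[:,:308]=0;k[:,336:]=0
ys,xs=np.nonzero(k); print("side knob",xs.mean(),ys.mean(),len(xs))
o2,d2=ray(sc,[xs.mean(),ys.mean()]); print("side ray at z145",(o2+d2*((.145-o2[2])/d2[0,2]))*1000)
cv2.imwrite("pics/c8.png",np.hstack([cv2.resize(im[170:290,240:390],(500,400),interpolation=cv2.INTER_CUBIC),cv2.resize(sd[130:290,200:360],(300,400),interpolation=cv2.INTER_CUBIC)]))
E
```

```text
white [532.0, -56.6, 79.2, 43.4, 3.0, [308.0, 243.0]]
white [896.2, 153.3, 200.4, 26.5, -89.8, [234.0, 123.0]]
blue [454.1, -361.9, 190.7, 165.7, -5.6, [420.0, 263.0]]
black [409.2, -325.3, 90.0, 49.9, -27.2, [402.0, 284.0]]
black [380.8, -200.4, 372.3, 85.6, -24.2, [352.0, 290.0]]
black [640.5, -227.1, 41.1, 27.4, -72.5, [364.0, 204.0]]
black [682.1, 220.1, 110.9, 47.0, -3.7, [215.0, 193.0]]
red 133 [[630.6, -191.4, 42.3, 27.9, 9.8, [353.0, 207.0]]]
green 50 [[623.7, -235.1, 22.6, 13.0, -72.5, [368.0, 209.0]]]
side knob 321.859375 152.46875 64
side ray at z145 [[ 634.79382518 -204.09483498  145.        ]]
```

View pics/c8.png

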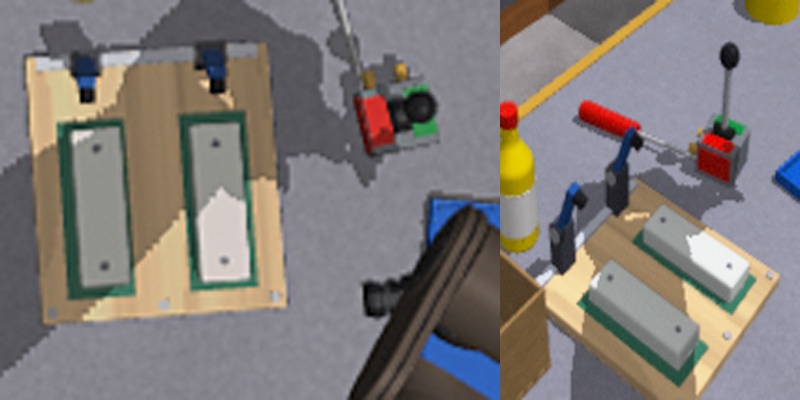

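Both slats lie inside their lanes; the crop shows them centred near (97,205) and (215,205), and the lever is upright with its ball at (420,105). Next I go to the red side of the ball with the jaws shut.

Run:
```python
from h import *
print(go(628,-152,200,10))
```

```text
('t', 28.6, 'at', array([ 488.1, -204.2,  202.7]), 'phi', np.float64(2.9), 'offset mm', array([142.3, -45.1,   2.7]), 'twist', np.float64(-7.1), 'q6', np.float64(0.93))
```

Emit:
step_arm([
  {"offset": [0.142, -0.045, 0], "twist": -7.1},
  {"offset": [0.142, -0.045, 0], "twist": -7.1},
  {"offset": [0.142, -0.045, 0], "twist": -7.1},
  {"offset": [0.142, -0.045, 0], "twist": -7.1},
  {"offset": [0.142, -0.045, 0], "twist": -7.1},
  {"offset": [0.142, -0.045, 0.03], "twist": -7.1},
  {"offset": [0.142, -0.045, 0.065], "twist": -7.1},
  {"offset": [0.142, -0.045, 0.065], "twist": -7.1},
  {"offset": [0.142, -0.045, 0.065], "twist": -7.1},
  {"offset": [0.142, -0.045, 0.065], "twist": -7.1},
], gripper=0, grip_force=20)

```text
time: 29.6
eef_pos: [0.6289, -0.1514, 0.1403]
tcp_rot: [0.996, 0.088, 0.002, 0.001]
contact_force: [-0.1, 0.2, 0.7]
opening: 0.001
finger_force: 0.0
```

Run:
```python
from h import *
print(go(638,-208,136,10))
t,s=ctrl.read_camera("top"),ctrl.read_camera("side")
cv2.imwrite("pics/c9.png",np.hstack([cv2.resize(t[170:250,310:410],(400,320),interpolation=cv2.INTER_CUBIC),cv2.resize(s[110:210,260:385],(400,320),interpolation=cv2.INTER_CUBIC)]))
```

```text
('t', 29.6, 'at', array([ 628.9, -151.4,  140.3]), 'phi', np.float64(10.1), 'offset mm', array([-1. , 57.3,  4.4]), 'twist', np.float64(0.1), 'q6', np.float64(1.0))
```

View pics/c9.png

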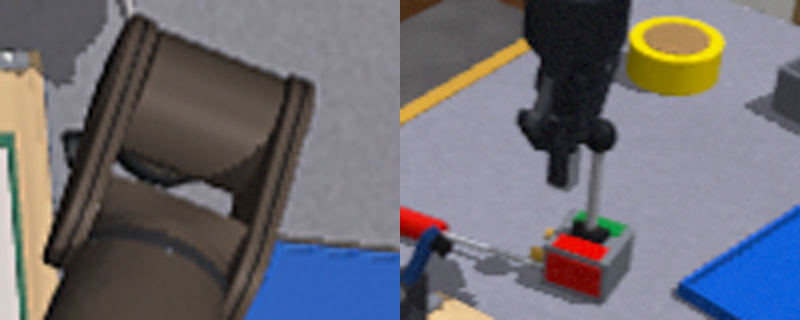

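The side crop shows the shut fingers at (562,165), beside the ball at (598,135) on its red side, with the lever upright.

Emit:
step_arm([
  {"offset": [0, 0.01, 0.004], "twist": 0},
  {"offset": [0, 0.02, 0.004], "twist": 0},
  {"offset": [0, 0.03, 0.004], "twist": 0},
  {"offset": [0, 0.04, 0.004], "twist": 0},
  {"offset": [0, 0.05, 0.004], "twist": 0},
  {"offset": [0, 0.055, 0.004], "twist": 0},
  {"offset": [0, 0.055, 0.004], "twist": 0},
  {"offset": [0, 0.055, 0.004], "twist": 0},
])

```text
time: 30.5
eef_pos: [0.6381, -0.2047, 0.1337]
tcp_rot: [0.996, 0.088, 0.0, -0.0]
contact_force: [1.9, 3.7, 1.7]
opening: 0.003
finger_force: 1.6
```

Run:
```python
from h import *
t,s=ctrl.read_camera("top"),ctrl.read_camera("side")
print(go(638,-208,136,10),ctrl.get_state()["contact_force"],ctrl.get_state()["wrist_torque"])
cv2.imwrite("pics/c10.png",np.hstack([cv2.resize(t[170:250,310:410],(300,240),interpolation=cv2.INTER_CUBIC),cv2.resize(s[110:210,260:385],(300,240),interpolation=cv2.INTER_CUBIC)]))
```

```text
('t', 30.6, 'at', array([ 637.9, -204.5,  133.7]), 'phi', np.float64(10.2), 'offset mm', array([-0.5,  3.5, -2.3]), 'twist', np.float64(0.2), 'q6', np.float64(0.93)) [2.09566856 4.21197149 1.22568429] [ 0.54348521 -0.35195216  0.06563623]
```

View pics/c10.png

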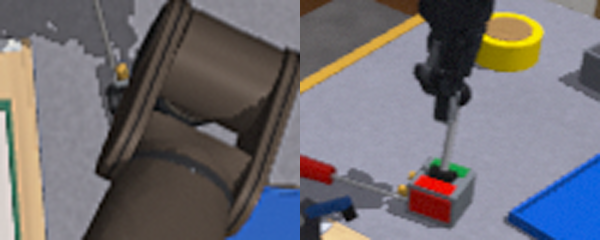

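The lever is leaning to green and the force is about 4.5 N, roughly 0.28 rad. I'll push 17 mm more and hold.

Emit:
step_arm([
  {"offset": [0, 0.006, 0.003], "twist": 0},
  {"offset": [0, 0.012, 0.003], "twist": 0},
  {"offset": [0, 0.017, 0.003], "twist": 0},
  {"offset": [0, 0.017, 0.003], "twist": 0},
  {"offset": [0, 0.017, 0.003], "twist": 0},
  {"offset": [0, 0.017, 0.003], "twist": 0},
])

```text
time: 31.2
eef_pos: [0.6405, -0.22, 0.1294]
tcp_rot: [0.996, 0.088, -0.0, -0.002]
contact_force: [2.4, 6.6, -1.4]
opening: 0.001
finger_force: 3.1
```

Run:
```python
from h import *
s=ctrl.read_camera("side");t=ctrl.read_camera("top")
print(go(638,-208,136,10),ctrl.get_state()["contact_force"],ctrl.get_state()["wrist_torque"])
cv2.imwrite("pics/c11.png",np.hstack([cv2.resize(t[160:280,240:390],(400,320),interpolation=cv2.INTER_CUBIC),cv2.resize(s[110:270,210:385],(400,366),interpolation=cv2.INTER_CUBIC)[:320]]))
```

```text
('t', 31.3, 'at', array([ 640.5, -219.9,  129.4]), 'phi', np.float64(10.1), 'offset mm', array([ -0.4, -12.2,  -6.6]), 'twist', np.float64(0.1), 'q6', np.float64(0.91)) [ 2.74578094  7.13326953 -1.60745911] [ 1.01548607 -0.43199085  0.04174999]
```

View pics/c11.png

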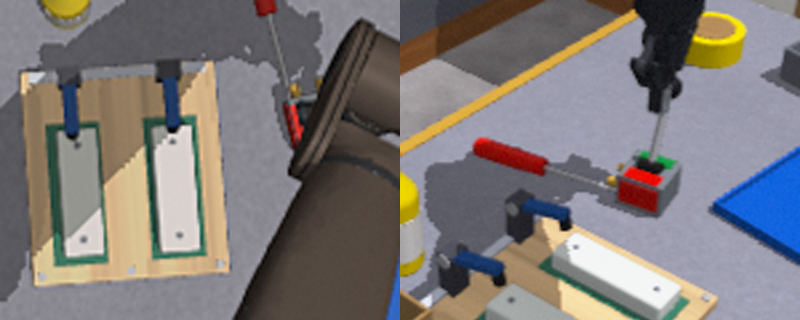

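The clamps are down over both slats and the force is about 7.4 N, roughly 0.46 rad. I'll hold for 3 s and then back off slowly.

Emit:
step_arm([
  {"offset": [0, 0.001, 0], "twist": 0},
  {"offset": [0, 0.001, 0], "twist": 0},
  {"offset": [0, 0.001, 0], "twist": 0},
  {"offset": [0, 0.001, 0], "twist": 0},
  {"offset": [0, 0.001, 0], "twist": 0},
  {"offset": [0, 0.001, 0], "twist": 0},
  {"offset": [0, 0.001, 0], "twist": 0},
  {"offset": [0, 0.001, 0], "twist": 0},
  {"offset": [0, 0.001, 0], "twist": 0},
  {"offset": [0, 0.001, 0], "twist": 0},
  {"offset": [0, 0.001, 0], "twist": 0},
  {"offset": [0, 0.001, 0], "twist": 0},
])

```text
time: 32.5
eef_pos: [0.6406, -0.2206, 0.1292]
tcp_rot: [0.996, 0.088, -0.0, -0.002]
contact_force: [2.7, 7.4, -1.9]
opening: 0.006
finger_force: 3.3
```

Emit:
step_arm([
  {"offset": [0, 0, 0], "twist": 0},
  {"offset": [0, 0, 0], "twist": 0},
  {"offset": [0, 0, 0], "twist": 0},
  {"offset": [0, 0, 0], "twist": 0},
  {"offset": [0, 0, 0], "twist": 0},
  {"offset": [0, 0, 0], "twist": 0},
  {"offset": [0, 0, 0], "twist": 0},
  {"offset": [0, 0, 0], "twist": 0},
  {"offset": [0, 0, 0], "twist": 0},
  {"offset": [0, 0, 0], "twist": 0},
  {"offset": [0, 0, 0], "twist": 0},
  {"offset": [0, 0, 0], "twist": 0},
])

```text
time: 33.7
eef_pos: [0.6406, -0.2206, 0.1292]
tcp_rot: [0.996, 0.088, -0.0, -0.002]
contact_force: [2.7, 6.4, -0.4]
opening: -0.0
finger_force: 3.3
```

Emit:
step_arm([
  {"offset": [0, 0, 0], "twist": 0},
  {"offset": [0, 0, 0], "twist": 0},
  {"offset": [0, 0, 0], "twist": 0},
  {"offset": [0, 0, 0], "twist": 0},
  {"offset": [0, -0.006, 0], "twist": 0},
  {"offset": [0, -0.012, 0], "twist": 0},
  {"offset": [0, -0.02, 0], "twist": 0},
  {"offset": [0, -0.03, 0], "twist": 0},
  {"offset": [0, -0.04, 0], "twist": 0},
  {"offset": [0, -0.05, 0], "twist": 0},
  {"offset": [0, -0.06, 0], "twist": 0},
  {"offset": [0, -0.07, 0], "twist": 0},
])

```text
time: 34.9
eef_pos: [0.6283, -0.1531, 0.1305]
tcp_rot: [0.996, 0.088, -0.0, 0.0]
contact_force: [0.3, 0.0, -0.3]
opening: 0.002
finger_force: 0.0
```

Emit:
step_arm([
  {"offset": [0, -0.01, -0.04], "twist": 0},
  {"offset": [0, -0.01, -0.08], "twist": 0},
  {"offset": [-0.06, -0.01, -0.08], "twist": 0},
  {"offset": [-0.12, 0.0, -0.08], "twist": 0},
  {"offset": [-0.15, 0, -0.08], "twist": 0},
  {"offset": [-0.15, 0, -0.08], "twist": 0},
  {"offset": [-0.15, 0, -0.08], "twist": 0},
], gripper=0.07)

```text
time: 35.6
eef_pos: [0.4802, -0.1801, 0.2108]
tcp_rot: [0.996, 0.088, 0.0, 0.0]
contact_force: [0.1, -0.3, 0.7]
opening: 0.817
finger_force: 0.0
```

```bash
python3 look.py t12
python3 - <<'E'
from h import *
s=ctrl.read_camera("side");t=cv2.imread("pics/t12.png")
print(go(560,-54,31,3))
cv2.imwrite("pics/c12.png",np.hstack([cv2.resize(t[160:290,240:450],(420,260),interpolation=cv2.INTER_CUBIC),cv2.resize(s[110:270,210:385],(284,260),interpolation=cv2.INTER_CUBIC)]))
E
```

```text
white [528.0, -56.6, 68.8, 44.9, -0.9, [307.0, 243.0]]
white [896.2, 153.3, 200.4, 26.5, -89.8, [235.0, 122.0]]
blue [456.4, -340.5, 210.0, 189.5, 83.6, [413.0, 262.0]]
black [395.2, -296.2, 91.1, 41.0, -26.7, [391.0, 288.0]]
black [381.5, -168.0, 353.6, 93.6, -18.4, [343.0, 292.0]]
black [682.0, 218.7, 110.9, 44.2, -3.7, [215.0, 193.0]]
('t', 35.7, 'at', array([ 481.9, -180.3,  211.5]), 'phi', np.float64(10.1), 'offset mm', array([  98.8, -110.8,  180.5]), 'twist', np.float64(7.1), 'q6', np.float64(0.84))
```

View pics/c12.png

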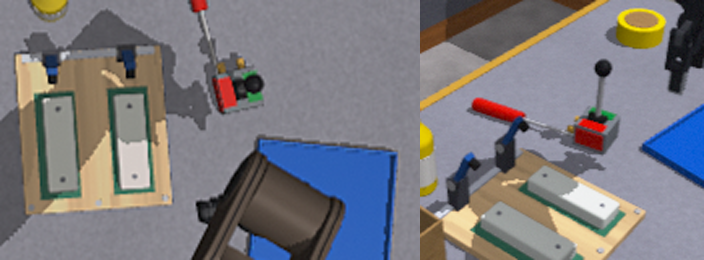

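The lever is upright again and the clamps are up; both slats still lie in their lanes, at (57,145) and (131,140). I'll pick the lane 1 slat first.

Emit:
step_arm([
  {"offset": [0.1, -0.114, 0], "twist": 7.1},
  {"offset": [0.1, -0.114, 0], "twist": 7.1},
  {"offset": [0.1, -0.114, 0], "twist": 7.1},
  {"offset": [0.1, -0.114, 0], "twist": 7.1},
  {"offset": [0.1, -0.114, 0.05], "twist": 7.1},
  {"offset": [0.1, -0.114, 0.1], "twist": 7.1},
  {"offset": [0.1, -0.114, 0.13], "twist": 7.1},
  {"offset": [0.1, -0.114, 0.13], "twist": 7.1},
  {"offset": [0.1, -0.114, 0.13], "twist": 7.1},
  {"offset": [0.1, -0.114, 0.13], "twist": 7.1},
])

```text
time: 36.7
eef_pos: [0.5617, -0.0509, 0.0834]
tcp_rot: [1.0, 0.027, 0.002, 0.001]
contact_force: [0.5, 0.0, -0.2]
opening: 0.818
finger_force: 0.0
```

Run:
```python
from h import *
print(go(561,-51,32,3))
```

```text
('t', 36.7, 'at', array([561.7, -50.9,  83.4]), 'phi', np.float64(3.0), 'offset mm', array([-1. , -0. , 51.4]), 'twist', np.float64(0.0), 'q6', np.float64(1.25))
```

Emit:
step_arm([
  {"offset": [0, 0, 0.03], "twist": 0},
  {"offset": [0, 0, 0.05], "twist": 0},
  {"offset": [0, 0, 0.05], "twist": 0},
  {"offset": [0, 0, 0.05], "twist": 0},
])

```text
time: 37.1
eef_pos: [0.5608, -0.0508, 0.0327]
tcp_rot: [1.0, 0.026, 0.002, 0.0]
contact_force: [1.0, -0.5, 0.3]
opening: 0.827
finger_force: 0.0
```

Emit:
step_arm([
  {"offset": [0, 0, 0], "twist": 0},
  {"offset": [0, 0, 0], "twist": 0},
  {"offset": [0, 0, 0], "twist": 0},
  {"offset": [0, 0, 0], "twist": 0},
  {"offset": [0, 0, -0.04], "twist": 0},
  {"offset": [0, 0, -0.08], "twist": 0},
  {"offset": [0, 0, -0.11], "twist": 0},
  {"offset": [0, 0, -0.11], "twist": 0},
  {"offset": [0, 0, -0.11], "twist": 0},
], gripper=0.02, grip_force=70)

```text
time: 38.0
eef_pos: [0.5593, -0.0504, 0.141]
tcp_rot: [1.0, 0.026, 0.001, 0.0]
contact_force: [-0.3, 0.4, -1.7]
opening: 0.505
finger_force: 74.1
```

Emit:
step_arm([
  {"offset": [-0.126, 0.325, 0], "twist": 9.4},
  {"offset": [-0.126, 0.325, 0], "twist": 9.4},
  {"offset": [-0.126, 0.325, 0], "twist": 9.4},
  {"offset": [-0.126, 0.325, 0], "twist": 9.4},
  {"offset": [-0.126, 0.325, 0], "twist": 9.4},
  {"offset": [-0.126, 0.325, 0], "twist": 9.4},
  {"offset": [-0.126, 0.325, 0], "twist": 9.4},
  {"offset": [-0.126, 0.325, 0], "twist": 9.4},
  {"offset": [-0.126, 0.325, 0.04], "twist": 9.4},
  {"offset": [-0.126, 0.325, 0.08], "twist": 9.4},
  {"offset": [-0.126, 0.325, 0.08], "twist": 9.4},
  {"offset": [-0.126, 0.325, 0.08], "twist": 9.4},
])

```text
time: 39.2
eef_pos: [0.4496, -0.3797, 0.0585]
tcp_rot: [0.998, -0.055, -0.002, -0.002]
contact_force: [0.7, -0.1, -0.5]
opening: 0.505
finger_force: 73.9
```

Run:
```python
from h import *
print(go(452,-382,22,-6.4))
```

```text
('t', 39.2, 'at', array([ 449.6, -379.7,   58.5]), 'phi', np.float64(-6.3), 'offset mm', array([ 2.8,  2.1, 36.4]), 'twist', np.float64(0.1), 'q6', np.float64(0.81))
```

Emit:
step_arm([
  {"offset": [0.002, 0.002, 0.02], "twist": 0},
  {"offset": [0.002, 0.002, 0.035], "twist": 0},
  {"offset": [0.002, 0.002, 0.035], "twist": 0},
  {"offset": [0.002, 0.002, 0.035], "twist": 0},
  {"offset": [0.002, 0.002, 0.035], "twist": 0},
])

```text
time: 39.7
eef_pos: [0.453, -0.3843, 0.027]
tcp_rot: [0.998, -0.056, 0.001, 0.001]
contact_force: [-0.0, -0.2, -2.3]
opening: 0.506
finger_force: 74.0
```

Emit:
step_arm([
  {"offset": [0, 0, 0.003], "twist": 0},
  {"offset": [0, 0, 0.003], "twist": 0},
])

```text
time: 39.9
eef_pos: [0.4528, -0.3842, 0.0233]
tcp_rot: [0.998, -0.056, 0.001, 0.001]
contact_force: [0.1, -0.1, -0.3]
opening: 0.507
finger_force: 74.2
```

Emit:
step_arm([
  {"offset": [0, 0, 0], "twist": 0},
  {"offset": [0, 0, 0], "twist": 0},
  {"offset": [0, 0, 0], "twist": 0},
  {"offset": [0, 0, 0], "twist": 0},
  {"offset": [0, 0, -0.03], "twist": 0},
  {"offset": [0, 0, -0.08], "twist": 0},
  {"offset": [0, 0, -0.13], "twist": 0},
  {"offset": [0, 0, -0.17], "twist": 0},
  {"offset": [0, 0, -0.17], "twist": 0},
  {"offset": [0, -0.1, -0.17], "twist": 0},
  {"offset": [0, -0.15, -0.17], "twist": 0},
  {"offset": [0, -0.15, -0.17], "twist": 0},
], gripper=0.062)

```text
time: 41.1
eef_pos: [0.4685, -0.2331, 0.1919]
tcp_rot: [0.998, -0.056, -0.0, -0.0]
contact_force: [0.8, 1.0, -1.0]
opening: 0.726
finger_force: 0.0
```

```bash
python3 look.py t13
python3 - <<'E'
from h import *
print(go(558,54,32,3))
E
```

```text
white [896.1, 153.3, 206.4, 26.5, -89.9, [235.0, 123.0]]
black [383.8, -357.1, 84.8, 50.2, -30.7, [412.0, 292.0]]
black [370.3, -231.2, 355.6, 84.1, -25.7, [364.0, 293.0]]
black [682.4, 220.1, 111.0, 46.8, -4.6, [215.0, 193.0]]
('t', 41.1, 'at', array([ 468.6, -226.1,  191.1]), 'phi', np.float64(-6.2), 'offset mm', array([  59.1, -287.1,  160.9]), 'twist', np.float64(-9.2), 'q6', np.float64(1.03))
```

Emit:
step_arm([
  {"offset": [0.058, -0.294, 0], "twist": -9.2},
  {"offset": [0.058, -0.294, 0], "twist": -9.2},
  {"offset": [0.058, -0.294, 0], "twist": -9.2},
  {"offset": [0.058, -0.294, 0], "twist": -9.2},
  {"offset": [0.058, -0.294, 0], "twist": -9.2},
  {"offset": [0.058, -0.294, 0], "twist": -9.2},
  {"offset": [0.058, -0.294, 0], "twist": -9.2},
  {"offset": [0.058, -0.294, 0.05], "twist": -9.2},
  {"offset": [0.058, -0.294, 0.1], "twist": -9.2},
  {"offset": [0.058, -0.294, 0.1], "twist": -9.2},
  {"offset": [0.058, -0.294, 0.1], "twist": -9.2},
  {"offset": [0.058, -0.294, 0.1], "twist": -9.2},
], gripper=0.07)

```text
time: 42.35
eef_pos: [0.5613, 0.0505, 0.0955]
tcp_rot: [1.0, 0.024, 0.002, 0.0]
contact_force: [-0.2, -0.6, 1.6]
opening: 0.823
finger_force: 0.0
```

```bash
python3 - <<'E'
from h import *
print(go(558,54,32,3)); cv2.imwrite("pics/w3.png",ctrl.read_camera("wrist"))
E
python3 look.py t14
```

```text
('t', 42.4, 'at', array([561.3,  50.5,  95.5]), 'phi', np.float64(2.8), 'offset mm', array([-3.4, -3.7, 63.5]), 'twist', np.float64(-0.2), 'q6', np.float64(1.43))
white [452.8, -393.1, 139.0, 42.5, -6.3, [420.0, 266.0]]
white [896.2, 153.3, 200.4, 26.4, -89.8, [235.0, 123.0]]
blue [456.4, -340.1, 211.1, 189.7, 83.6, [406.0, 266.0]]
black [415.9, 115.9, 168.9, 54.5, -30.8, [252.0, 279.0]]
black [533.0, 46.4, 110.5, 41.8, -79.6, [275.0, 241.0]]
black [682.1, 220.1, 110.9, 47.0, -3.7, [215.0, 193.0]]
```

View pics/w3.png

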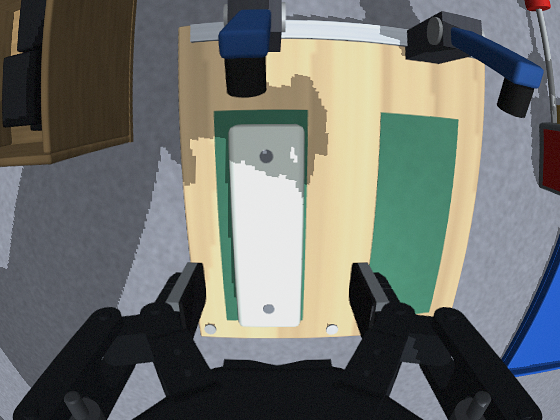

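The wrist view shows the lane 0 slat between the jaws, at about x = 267 px. The other slat lies in the tray at (453,−393) mm, inside the limits.

Emit:
step_arm([
  {"offset": [-0.003, -0.003, 0.03], "twist": 0},
  {"offset": [-0.003, -0.003, 0.063], "twist": 0},
  {"offset": [-0.003, -0.003, 0.063], "twist": 0},
  {"offset": [-0.003, -0.003, 0.063], "twist": 0},
])

```text
time: 42.85
eef_pos: [0.557, 0.0537, 0.0311]
tcp_rot: [1.0, 0.025, 0.001, 0.0]
contact_force: [-0.1, 0.4, -0.3]
opening: 0.822
finger_force: 0.0
```

Emit:
step_arm([
  {"offset": [0, 0, 0], "twist": 0},
  {"offset": [0, 0, 0], "twist": 0},
  {"offset": [0, 0, 0], "twist": 0},
  {"offset": [0, 0, 0], "twist": 0},
  {"offset": [0, 0, -0.04], "twist": 0},
  {"offset": [0, 0, -0.08], "twist": 0},
  {"offset": [0, 0, -0.11], "twist": 0},
  {"offset": [0, 0, -0.11], "twist": 0},
  {"offset": [0, 0, -0.11], "twist": 0},
], gripper=0.02)

```text
time: 43.75
eef_pos: [0.5564, 0.0539, 0.1404]
tcp_rot: [1.0, 0.025, 0.001, 0.0]
contact_force: [-0.1, -0.7, -1.3]
opening: 0.507
finger_force: 74.4
```

Emit:
step_arm([
  {"offset": [-0.116, 0.342, 0], "twist": 9.4},
  {"offset": [-0.116, 0.342, 0], "twist": 9.4},
  {"offset": [-0.116, 0.342, 0], "twist": 9.4},
  {"offset": [-0.116, 0.342, 0], "twist": 9.4},
  {"offset": [-0.116, 0.342, 0], "twist": 9.4},
  {"offset": [-0.116, 0.342, 0], "twist": 9.4},
  {"offset": [-0.116, 0.342, 0], "twist": 9.4},
  {"offset": [-0.116, 0.342, 0], "twist": 9.4},
  {"offset": [-0.116, 0.342, 0.04], "twist": 9.4},
  {"offset": [-0.116, 0.342, 0.08], "twist": 9.4},
  {"offset": [-0.116, 0.342, 0.08], "twist": 9.4},
  {"offset": [-0.116, 0.342, 0.08], "twist": 9.4},
])

```text
time: 44.95
eef_pos: [0.4562, -0.2918, 0.0579]
tcp_rot: [0.998, -0.057, -0.002, -0.002]
contact_force: [0.8, -0.9, -0.8]
opening: 0.511
finger_force: 74.3
```

Run:
```python
from h import *
ctrl.read_camera("wrist")
print(go(460,-294,24,-6.4))
```

```text
('t', 45.0, 'at', array([ 457.5, -293. ,   60. ]), 'phi', np.float64(-6.5), 'offset mm', array([ 2.6,  0.7, 36. ]), 'twist', np.float64(-0.1), 'q6', np.float64(0.93))
```

Emit:
step_arm([
  {"offset": [0.002, 0, 0.02], "twist": 0},
  {"offset": [0.002, 0, 0.035], "twist": 0},
  {"offset": [0.002, 0, 0.037], "twist": 0},
  {"offset": [0.002, 0, 0.037], "twist": 0},
  {"offset": [0.002, 0, 0.037], "twist": 0},
])

```text
time: 45.5
eef_pos: [0.4597, -0.294, 0.0235]
tcp_rot: [0.998, -0.057, 0.001, 0.001]
contact_force: [0.5, -0.2, -1.3]
opening: 0.508
finger_force: 74.4
```

Emit:
step_arm([
  {"offset": [0, 0, 0.002], "twist": 0},
  {"offset": [0, 0, 0.002], "twist": 0},
])

```text
time: 45.7
eef_pos: [0.4598, -0.2942, 0.0227]
tcp_rot: [0.998, -0.057, 0.0, 0.0]
contact_force: [-2.9, 3.0, 7.3]
opening: 0.508
finger_force: 75.4
```

Emit:
step_arm([
  {"offset": [0, 0, 0], "twist": 0},
  {"offset": [0, 0, 0], "twist": 0},
  {"offset": [0, 0, 0], "twist": 0},
  {"offset": [0, 0, 0], "twist": 0},
  {"offset": [0, 0, -0.03], "twist": 0},
  {"offset": [0, 0, -0.08], "twist": 0},
  {"offset": [0, 0, -0.13], "twist": 0},
  {"offset": [0, 0, -0.18], "twist": 0},
  {"offset": [0, -0.1, -0.18], "twist": 0},
  {"offset": [0, -0.2, -0.18], "twist": 0},
  {"offset": [0, -0.26, -0.18], "twist": 0},
  {"offset": [0, -0.26, -0.18], "twist": 0},
], gripper=0.062)

```text
time: 46.9
eef_pos: [0.4818, -0.0933, 0.2008]
tcp_rot: [0.998, -0.058, 0.0, 0.0]
contact_force: [0.9, -0.3, 0.3]
opening: 0.727
finger_force: 0.0
```

Emit:
step_arm([
  {"offset": [0, 0, 0], "twist": 0},
  {"offset": [0, 0, 0], "twist": 0},
  {"offset": [0, 0, 0], "twist": 0},
  {"offset": [0, 0, 0], "twist": 0},
])

```text
time: 47.3
eef_pos: [0.482, -0.0963, 0.2006]
tcp_rot: [0.998, -0.058, -0.0, 0.0]
contact_force: [0.5, -0.2, -0.4]
opening: 0.726
finger_force: 0.0
```

```bash
python3 look.py t15
python3 - <<'E'
from h import *
s=ctrl.read_camera("side");t=cv2.imread("pics/t15.png")
cv2.imwrite("pics/c15.png",np.hstack([cv2.resize(t[120:310,150:450],(440,279),interpolation=cv2.INTER_CUBIC),cv2.resize(s[110:310,130:450],(350,279),interpolation=cv2.INTER_CUBIC)]))
E
```

```text
white [452.8, -393.2, 139.0, 42.3, -6.3, [420.0, 266.0]]
white [459.6, -302.3, 138.9, 42.6, -6.3, [390.0, 264.0]]
white [896.8, 154.7, 178.9, 24.7, 89.3, [236.0, 122.0]]
blue [456.5, -339.9, 210.7, 189.7, 83.7, [404.0, 267.0]]
black [300.4, -34.4, 157.5, 49.6, -41.6, [305.0, 319.0]]
black [398.2, -182.8, 83.7, 35.4, -18.8, [353.0, 287.0]]
black [437.7, -62.2, 198.3, 13.3, -20.8, [311.0, 274.0]]
black [682.1, 220.1, 110.9, 47.0, -3.7, [215.0, 193.0]]
```

View pics/c15.png

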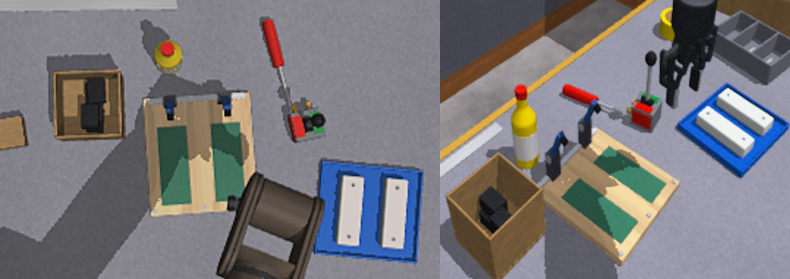

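Both slats lie flat in the tray, with top-view centres at (460,−302) and (453,−393) mm. The lanes are empty, the lever is upright, the off-cuts are in the carton and the bystanders haven't moved.

```bash
python3 -c "
from plant import ctrl
print(ctrl.sign_off())"
```

```text
the job is handed in; nothing more can be done
None
```

The job is handed in after about 47 s of robot time, and no verdict was returned. The last pictures show both slats flat in the blue tray, the off-cuts in the scrap carton, the lever upright after a hold of about 3 s on green, and the glue bottle, carton of screws and screwdriver in place.

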